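# Check both trolley brake levers against their stops

### The job

Check that both brake levers on the trolley handlebar stop short of the bar: first the blue left lever, then the orange right one. Press the lever in toward the bar with the outside of the fingers, on its coloured sleeve, until you feel it come firmly against its red-tipped stop screw, keep it there for about a second gently, without forcing it, and let it spring all the way back before going on. Do not grip a lever, do not touch the bar, and leave the things standing around where they are.

Things in the scene. Friction and masses are not known exactly. Their poses are not given: they have to be found in the camera images.
- brake_stand: Fixed test stand: a dark steel foot plate 100 (x) x 150 (y) x 10 mm with two grey posts at x = 0, y = +-55 mm that carry the handlebar. Origin under the plate's centre, on the worktop; z up, y along the bar, +x is the way the levers are pressed in (levers stand on the bar's -x side, the side toward the robot). Its yaw lies between -0.36 and 0.14.
- bar: The handlebar of a sample trolley, fixed on the stand: aluminium bar 22 mm in diameter, 340 mm long along y, black rubber hand grips (29 mm) over the outer 72 mm of each end. Origin on the bar's axis at mid-length, 120 mm above the worktop; axes as the stand. Its highest part is 17 mm above its axis.
- lever_left (a joint): The left brake lever's hinge (upright axis, 34 mm in front of the bar's axis and 25 mm left of the bar's middle), rad: 0 = let go, standing out 0.48 rad from the bar's line; grows as the lever is pressed in; parallel to the bar at 0.48. Its stop is met between about 0.31 and 0.54, depending on how the stop screw is set. A spring returns it: about 1 N at the coloured sleeve at rest, about 3.5 N at 0.5 rad.
- blade_left: The left brake lever's blade: a level round bar 10 mm thick, 115 mm long, at the bar's height, with a blue coloured sleeve (13 mm thick, looks only, the solid is 10 mm) on its outer half and a 16 mm blue ball at its end. Origin on the hinge; the blade runs along its own +y; its +x points across the blade toward the bar (the way it is pressed). Turns with the lever.
- press_left (a point): Middle of the blue sleeve, on the blade's axis, 85 mm from the hinge: the place to press. The space in front of it, and beneath it down to the worktop or the foot plate 110 mm below, is free apart from the low loose things.
- stop_left: The left lever's stop screw, an 8 mm steel screw with a red 11 mm tip that stands out of a collar on the bar behind the blade, 50 mm from the hinge measured along the bar. Origin at the face of its red tip; +x as the stand. Fixed; how far it stands out varies by 9 mm. The blade's solid meets this face when the lever is at its stop.
- lever_right (a joint): The right brake lever's hinge (upright axis, 34 mm in front of the bar's axis and 25 mm right of the bar's middle), rad: 0 = let go, standing out 0.48 rad from the bar's line; grows as the lever is pressed in; parallel to the bar at 0.48. Its stop is met between about 0.31 and 0.54, depending on how the stop screw is set. A spring returns it: about 1 N at the coloured sleeve at rest, about 3.5 N at 0.5 rad.
- blade_right: The right brake lever's blade: a level round bar 10 mm thick, 115 mm long, at the bar's height, with a orange coloured sleeve (13 mm thick, looks only, the solid is 10 mm) on its outer half and a 16 mm orange ball at its end. Origin on the hinge; the blade runs along its own -y; its +x points across the blade toward the bar (the way it is pressed). Turns with the lever.
- press_right (a point): Middle of the orange sleeve, on the blade's axis, 85 mm from the hinge: the place to press. The space in front of it, and beneath it down to the worktop or the foot plate 110 mm below, is free apart from the low loose things.
- stop_right: The right lever's stop screw, an 8 mm steel screw with a red 11 mm tip that stands out of a collar on the bar behind the blade, 50 mm from the hinge measured along the bar. Origin at the face of its red tip; +x as the stand. Fixed; how far it stands out varies by 9 mm. The blade's solid meets this face when the lever is at its stop.
- marker: Bystander, loose: blue felt marker lying flat, 130 mm long, 13 mm thick; origin in its middle at the worktop.
- red_cup: Bystander, loose: sample cup with a red lid, 62 mm across, 66 mm tall; origin under its centre.
- beaker: Bystander, loose: glass beaker, 54 mm across, 70 mm tall; origin under its centre.
- dropper: Bystander, loose: small bottle with a black cap, 32 mm across, 76 mm tall; origin under its centre.
- reagent: Bystander, loose: bottle with a blue cap, 46 mm across, 96 mm tall; origin under its centre.
- dish: Bystander, loose: pink petri dish, 91 mm across, 15 mm tall; origin under its centre.

How it is judged:
By the outcome, as a careful person would: the job done as asked, in the order asked, and still so for the second after the job is handed in, with the robot touching nothing.
It also fails if it takes over 61 s, if anything falls off the work surface, if the arm or the gripper's body presses on something with over 40 N, if the wrist force passes 120 N, or if a joint passes its speed limit or range.

### The arm

A 6-joint arm with a two-finger parallel gripper is mounted at the origin on a cart in front of the work surface, level with it; the furniture and walls round the work are solid. World frame = base frame: x ahead of the robot, y to its left, z up, the work surface at z = 0. Lengths are in m, angles in rad, forces in N, time in s.
With the tool pointing down it reaches from about 0.375 to 0.9 m from the base axis. Payload 3.1 kg.
Tool frame: the origin (TCP) lies at the very end of the fingers, on their centre line; the grasp point (between the pads) lies 19 mm behind it (hold_point_z is the distance from the TCP to the grasp point, in m); z points along the fingers, x is the direction in which the jaws open and shut, and the axes are right-handed (so a half turn about z gives the same grasp; the last joint's range is limited). The gripper opens to 87 mm and grips with 3 to 60 N. Pads are 19 mm wide; open, the fingers measure 117 mm over their backs; the gripper's body (75 mm by 190 mm) begins 51 mm behind the grasp point.
Start: joints at [1.03, 0.527, 1.433, -0, 1.181, -0.178], TCP at [0.221, 0.585, 0.184] pointing down, gripper open.
Joint ranges: [-3.08, 3.08], [-0.75, 2.2], [0.22, 2.44], [-1.43, 4.57], [0, 2.65], [-2.85, 2.85]. Speed limits (rad/s): [2.79, 2.79, 3.14, 3.14, 3.14, 3.14].

### API

Orientations are given as a unit quaternion [x, y, z, w].
In Python, from rig import * gives the robot as it stands.
- The arm moves only by the tool carry_out, never from a script. Its argument "deltas" is a list of rows, each a list of 7 numbers: the closure, from -1 (fully open) to 1 (shut), then the shift along the tool's x, y, z in units of 25 mm (1.0 is 25 mm), then the turn, a rotation vector about the tool's x, y, z in degrees. In form: [[jaw, x, y, z, rx, ry, rz], ...]. A call has 1 to 8 rows; each row is the pose to reach, as a shift and turn from the pose commanded when the call began, along the tool's axes at that moment; what a row does not reach only later rows make up. A row lasts 1/10 s, in which the tool goes at most 50 mm and 8.59 degrees, less where a joint would pass 70% of its speed; a pose out of reach is approached as far as the arm can. A call with a gripper value outside its range is refused whole. The fingers move at their own pace and stop on an object; "force" is the grip in N (left out, the last holds). Time passes only in rows, so rows that repeat a pose let the fingers close. It gives the time, the measured TCP pose, the force and the opening at its end, in the units of the state.
- get_obs(): the state, without advancing time (a new reading comes with each control period).
- camera(name): name is "scene" or "top" or "wrist"; returns (picture, depth): 400x640x3 uint8, red, green, blue; 400x640 float32, m along the optical axis (not along the pixel's ray), 0 where there is no reading.
- camera_info(name): a dict with "mtx" (3x3 intrinsics, pixels), "origin" and "rotation" of the camera in the world. Camera axes: x right, y down, z forward; pixel columns grow to the right and rows downward; lengths in m; the calibration is good to about 2 mm. A picture is of the moment at which its call begins: read the wrist's pose just before it. camera_info takes no time and is no camera call; for the wrist camera it gives the pose at the moment of the call.
- hand_in(): hands the job in, once; it reports no verdict.
Trained networks look in the newest picture that a camera, given by its name, has taken for a name from the list of things; names that differ only in an ending like _2 or _b are one class to them, and where a whole thing is asked for, a point or a joint stands for the part that bears it (a point fixed in the world has none). Each returns a list of dicts, best first, with "score" (0 to 1); they miss things now and then, are a little off and sometimes report something else, mostly with a low value. They report only what shows in the picture. A call takes as long as a camera call.
- spot_in(camera, target): "pixel" ([row, column] in pixels, amid what is visible of it).
The state is a dict: "time": time; "q": joint angles; "joint_velocities": joint speeds; "joint_torque": joint torques, N m; "position": TCP position; "tool_rot": TCP orientation; "ft_force": force on the tool from outside, world axes, zero at the start; "moment": the same for the moment, N m; "grip_width": finger opening in m.
Only numpy, scipy, OpenCV 4.12 (cv2) and the standard library are available. Lean on these libraries where they do the work, as an engineer would, in place of code of your own. Each camera call takes 0.05 s, during which the arm holds its last target.

## Working session

There is one attempt and no reset: what is moved stays moved. The work goes in short steps, Python scripts to look and compute and a tool call to move; the robot and the scene stay as the last step left them, time stands still between calls to the robot, and variables do not carry over. Pictures are saved under pics/ and viewed, and the job is handed in when it is done.

Besides the shell and the picture viewer there is one more tool, called after "Call:" as name(argument=value, ...), one argument or row to a line, values as JSON. carry_out: Moves the arm, as the interface text tells. Its arguments: {"type":"object","properties":{"deltas":{"type":"array"},"force":{"type":"number"}},"required":["deltas"]}

```bash
ls; mkdir -p pics; python3 - <<'E'
from rig import *
import cv2,numpy as np
print(get_obs())
for n in ["scene","top"]:
    p,d=camera(n); cv2.imwrite(f"pics/{n}0.png",p[:,:,::-1]); np.savez(f"{n}0.npz",p=p,d=d)
    i=camera_info(n);print(n,i)
    for t in ["brake_stand","bar","blade_left","blade_right","stop_left","stop_right","press_left","press_right","marker","red_cup","beaker","dropper","reagent","dish"]:
        try: r=spot_in(n,t)
        except Exception as e: r=e; print(t,e); continue
        out=[]
        for k in r[:2]:
            v,u=[int(round(a)) for a in k["pixel"]]
            z=float(d[v,u]); K=np.array(i["mtx"])
            c=np.array([(u-K[0,2])/K[0,0]*z,(v-K[1,2])/K[1,1]*z,z])
            out.append((round(k["score"],2),v,u,(np.array(i["rotation"])@c+np.array(i["origin"])).round(3).tolist()))
        print(t,out)
E
```

```text
pics
{'time': 0.0, 'q': array([ 1.03048023e+00,  5.28462151e-01,  1.43391037e+00,  7.23890168e-06,
        1.18135159e+00, -1.78494451e-01]), 'joint_velocities': array([-0.00033551, -0.00160585,  0.00016169, -0.00108866,  0.00183063,
       -0.00120479]), 'joint_torque': array([-3.50339815e-04, -4.40038633e+01, -1.76596624e+01,  6.33835257e-02,
        5.81521913e-02, -1.64106559e-04]), 'position': array([0.2207827 , 0.58384432, 0.1829716 ]), 'tool_rot': array([ 8.22793885e-01,  5.68338884e-01, -9.71864986e-04,  4.37337415e-04]), 'ft_force': array([-0.62289124,  0.6929207 , -0.81842858]), 'moment': array([ 0.00957787, -0.00962372, -0.03107181]), 'grip_width': 0.0871260036581237}
scene {'mtx': array([[418.34099424,   0.        , 318.72160127],
       [  0.        , 418.34099424, 200.41612847],
       [  0.        ,   0.        ,   1.        ]]), 'origin': array([-0.43161901, -0.57561349,  0.93361508]), 'rotation': array([ 0.77570901, -0.45073384,  0.22020267, -0.38291687])}Traceback (most recent call last):
  File "<stdin>", line 15, in <module>
ValueError: matmul: Input operand 1 has a mismatch in its core dimension 0, with gufunc signature (n?,k),(k,m?)->(n?,m?) (size 3 is different from 4)
```

```bash
cat > h.py <<'E'
from rig import *
import cv2,numpy as np
from scipy.spatial.transform import Rotation as R
def shot(n,name):
    i=camera_info(n);p,d=camera(n); cv2.imwrite(f"pics/{name}.png",p[:,:,::-1]); np.savez(f"{name}.npz",p=p,d=d,K=i["mtx"],o=i["origin"],q=i["rotation"]); return p,d,i
def pt(i,d,v,u,z=None):
    z=float(d[v,u]) if z is None else z; K=i["mtx"]
    c=np.array([(u-K[0,2])/K[0,0]*z,(v-K[1,2])/K[1,1]*z,z])
    return R.from_quat(i["rotation"]).apply(c)+i["origin"]
def cloud(i,d):
    K=i["mtx"];v,u=np.mgrid[:d.shape[0],:d.shape[1]]
    c=np.stack([(u-K[0,2])/K[0,0]*d,(v-K[1,2])/K[1,1]*d,d],-1)
    return (R.from_quat(i["rotation"]).apply(c.reshape(-1,3))+i["origin"]).reshape(d.shape+(3,))
E
python3 - <<'E'
from h import *
for n in ["scene","top"]:
    p,d,i=shot(n,n+"0"); print(n,i["origin"],R.from_quat(i["rotation"]).as_matrix().round(2).tolist())
    for t in ["brake_stand","bar","blade_left","blade_right","stop_left","stop_right","marker","red_cup","beaker","dropper","reagent","dish"]:
        print(t,[(round(k["score"],2),k["pixel"],pt(i,d,*[int(round(a)) for a in k["pixel"]]).round(3).tolist()) for k in spot_in(n,t)[:2]])
E
```

```text
scene [-0.43161901 -0.57561349  0.93361508] [[0.5, -0.53, 0.69], [-0.87, -0.3, 0.4], [-0.0, -0.79, -0.61]]
brake_stand [(0.75, [228.7, 368.7], [0.556, -0.199, 0.01]), (0.34, [201.8, 339.2], [0.502, -0.111, 0.126])]
bar [(0.59, [203.7, 372.5], [0.543, -0.207, 0.127])]
blade_left [(0.67, [202.6, 337.9], [0.502, -0.108, 0.121])]
blade_right [(0.67, [226.2, 380.1], [0.462, -0.268, 0.124])]
stop_left []
stop_right [(0.63, [278.2, 399.3], [0.403, -0.364, 0.009])]
marker [(0.46, [276.4, 397.9], [0.419, -0.356, -0.002]), (0.17, [228.6, 368.5], [0.553, -0.197, 0.011])]
red_cup [(0.46, [234.8, 416.1], [0.594, -0.347, 0.019])]
beaker []
dropper []
reagent [(0.33, [278.0, 400.9], [0.406, -0.369, 0.009]), (0.22, [202.1, 373.4], [0.678, -0.158, 0.025])]
dish [(0.6, [206.2, 190.4], [0.354, 0.407, 0.01]), (0.29, [204.3, 371.3], [0.536, -0.206, 0.132])]
top [ 0.36765345 -0.03497373  1.60417049] [[-0.02, -1.0, 0.09], [-1.0, 0.02, -0.01], [0.0, -0.09, -1.0]]
brake_stand [(0.91, [198.8, 367.2], [0.53, -0.203, 0.011])]
bar [(0.92, [190.2, 369.3], [0.545, -0.197, 0.126])]
blade_left [(0.46, [206.9, 332.7], [0.497, -0.09, 0.123])]
blade_right [(0.57, [217.7, 395.1], [0.461, -0.272, 0.122]), (0.31, [262.2, 169.8], [0.344, 0.42, 0.013])]
stop_left []
stop_right [(0.51, [147.5, 413.6], [0.693, -0.36, 0.002])]
marker [(0.72, [245.0, 417.8], [0.382, -0.362, -0.004])]
red_cup [(0.69, [169.4, 415.5], [0.615, -0.35, 0.066])]
beaker [(0.57, [146.3, 415.7], [0.701, -0.368, -0.005])]
dropper [(0.47, [185.3, 445.3], [0.568, -0.447, 0.032])]
reagent [(0.67, [157.5, 450.0], [0.642, -0.45, 0.092])]
dish [(0.74, [260.1, 171.5], [0.35, 0.416, 0.006]), (0.63, [219.7, 394.6], [0.455, -0.272, 0.121])]
```

View pics/scene0.png

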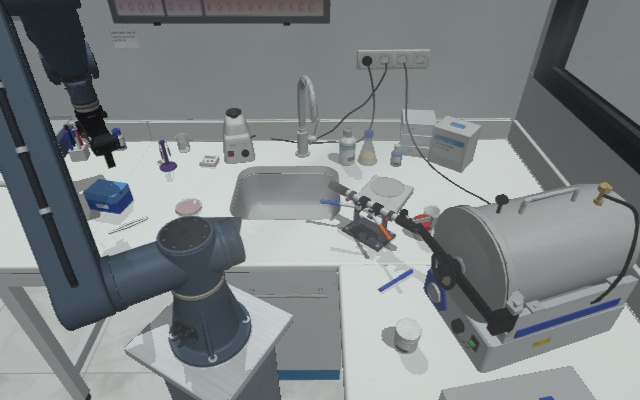

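View pics/top0.png

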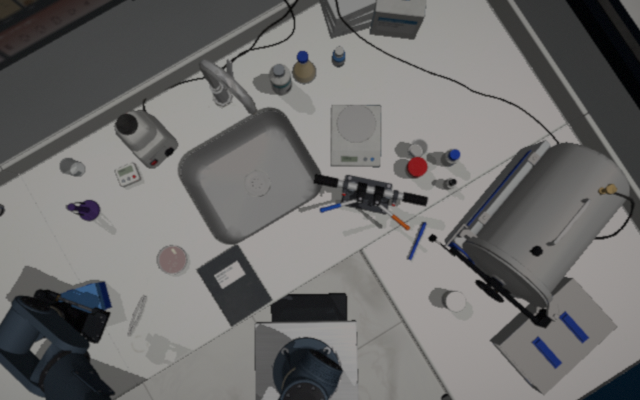

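The top view shows the stand near pixel (190,368), with the left sleeve blue at (208,330) and the right sleeve orange at (221,399). Next I'll get a rough stand pose from the point clouds.

```bash
python3 - <<'E'
from h import *
for n in ["top0","scene0"]:
    f=np.load(n+".npz"); i=dict(mtx=f["K"],origin=f["o"],rotation=f["q"]); d=f["d"];P=cloud(i,d)
    m=(d>0)&(abs(P[...,0]-.53)<.2)&(abs(P[...,1]+.2)<.25)&(P[...,2]>.1)&(P[...,2]<.15)
    hsv=cv2.cvtColor(f["p"],cv2.COLOR_RGB2HSV)
    blue=m&(hsv[...,0]>100)&(hsv[...,0]<125)&(hsv[...,1]>130); org=m&(hsv[...,0]<16)&(hsv[...,0]>4)&(hsv[...,1]>130)
    for k,mm in(("all",m),("blue",blue),("org",org)):
        Q=P[mm]; 
        if len(Q)<3: print(k,len(Q));continue
        c=Q.mean(0);w=np.linalg.svd(Q[:,:2]-c[:2])[2][0]
        print(n,k,len(Q),c.round(4),Q.min(0).round(3),Q.max(0).round(3),"dir",np.degrees(np.arctan2(w[1],w[0])).round(1))
    p=f["p"]; 
    c=(slice(160,240),slice(300,440)) if n[0]=="t" else (slice(160,280),slice(300,460))
    cv2.imwrite(f"pics/{n}c.png",cv2.resize(p[c][:,:,::-1],None,fx=5,fy=5,interpolation=cv2.INTER_CUBIC))
E
```

```text
top0 all 1617 [ 0.5267 -0.2009  0.1275] [ 0.376 -0.45   0.1  ] [ 0.656 -0.032  0.142] dir -105.6
top0 blue 73 [ 0.4813 -0.1401  0.121 ] [ 0.376 -0.449  0.1  ] [ 0.656 -0.054  0.132] dir -104.4
top0 org 69 [ 0.4494 -0.2857  0.1237] [ 0.428 -0.308  0.115] [ 0.47  -0.262  0.132] dir -130.9
scene0 all 1257 [ 0.5205 -0.1999  0.1245] [ 0.375 -0.45   0.102] [ 0.591 -0.033  0.139] dir -104.8
scene0 blue 23 [ 0.4912 -0.1095  0.1238] [ 0.383 -0.448  0.106] [ 0.502 -0.072  0.127] dir 72.8
scene0 org 64 [ 0.4446 -0.2901  0.1238] [ 0.425 -0.313  0.118] [ 0.47  -0.264  0.129] dir -130.7
```

View pics/top0c.png

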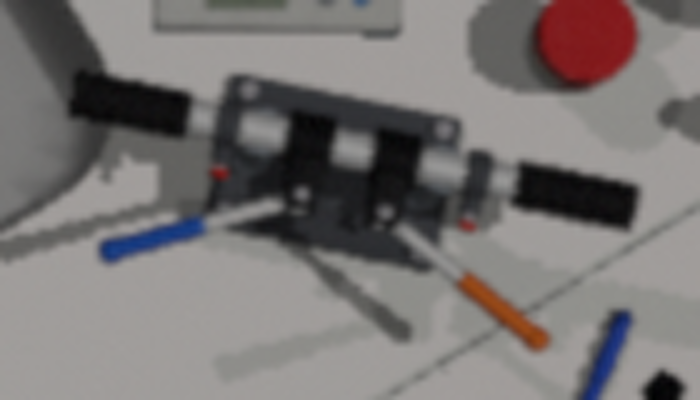

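View pics/scene0c.png

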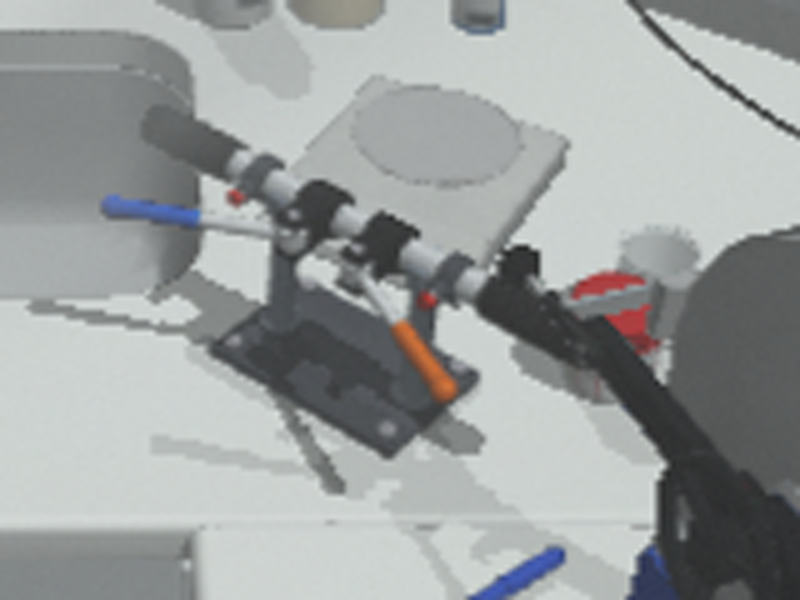

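```bash
cat > fit.py <<'E'
from h import *
from scipy.optimize import least_squares
def fit(names,x0=(0.54,-0.2,-0.23)):
    D=[]
    for n in names:
        f=np.load(n+".npz"); i=dict(mtx=f["K"],origin=f["o"],rotation=f["q"]); d=f["d"];P=cloud(i,d); 
        hsv=cv2.cvtColor(f["p"],cv2.COLOR_RGB2HSV)
        D.append((P[(d>0)],hsv[d>0]))
    return D
if __name__=="__main__":
    import sys
    for n in sys.argv[1:]:
        (P,H),=fit([n])
        x=np.array([0.54,-0.2,-0.23])
        for it in range(15):
            c,s=np.cos(x[2]),np.sin(x[2]); L=(P[:,:2]-x[:2])@np.array([[c,-s],[s,c]])
            m=(abs(L[:,0])<.019)&(abs(L[:,1])<.185)&(P[:,2]>.118)&(P[:,2]<.142)&((abs(L[:,1])>.1)|(abs(L[:,1])<.2))
            Q=L[m]; g=abs(Q[:,1])>.1
            # axis from grips: (surface, top) midline fit
            a,b=np.polyfit(Q[g,1],Q[g,0],1)
            x[2]-=np.arctan(a)*.7; x[:2]+=.7*np.array([c*b,s*b])
            mid=(np.percentile(Q[:,1],0.5)+np.percentile(Q[:,1],99.5))/2
            x[:2]+=.7*np.array([-s*mid,c*mid])
        print(n,x.round(4),m.sum(),Q[:,1].min().round(3),Q[:,1].max().round(3),P[m][:,2].max().round(4))
        c,s=np.cos(x[2]),np.sin(x[2]); L=(P[:,:2]-x[:2])@np.array([[c,-s],[s,c]])
        hs=(H[:,1]>130)&(P[:,2]>.105)&(P[:,2]<.14)&(abs(L[:,1])<.16)&(L[:,0]<-.02)&(L[:,0]>-.13)
        for k,lo,hi in(("blue",100,125),("org",4,16)):
            mm=hs&(H[:,0]>lo)&(H[:,0]<hi); Q=L[mm]; 
            if len(Q)<5: continue
            w=np.linalg.svd(Q-Q.mean(0))[2][0]
            print("  ",k,mm.sum(),Q.mean(0).round(4),"slope rad",np.arctan(abs(w[0]/w[1])).round(3),P[mm].mean(0).round(4))
        red=(H[:,1]>150)&((H[:,0]<4)|(H[:,0]>175))&(P[:,2]>.1)&(P[:,2]<.14)&(abs(L[:,1])<.13)&(L[:,0]<-.01)&(L[:,0]>-.06)
        for sg in(1,-1):
            q=L[red&(sg*L[:,1]>0)]
            if len(q): print("   red",sg,len(q),q.mean(0).round(4),q.min(0).round(4),q.max(0).round(4))
E
python3 fit.py top0 scene0
python3 - <<'E'
from h import *
f=np.load("top0.npz"); i=dict(mtx=f["K"],origin=f["o"],rotation=f["q"]); P=cloud(i,f["d"])
# height map, 5cm cells
for x in np.arange(.2,.8,.05):
    print(round(x,2),[ (round(float(P[...,2][m].max()),2) if m.any() else None) for y in np.arange(.35,-.6,-.05) for m in [(abs(P[...,0]-x)<.025)&(abs(P[...,1]-y)<.025)]])
E
```

```text
top0 [ 0.5452 -0.1987 -0.2238] 1094 -0.171 0.169 0.1413
   blue 61 [-0.0739  0.1047] slope rad 0.485 [ 0.4963 -0.0802  0.1243]
   org 69 [-0.0741 -0.1061] slope rad 0.49 [ 0.4494 -0.2857  0.1237]
   red 1 4 [-0.0284  0.0724] [-0.0307  0.0706] [-0.0264  0.0741]
scene0 [ 0.538  -0.1979 -0.2345] 703 -0.172 0.169 0.1389
   blue 22 [-0.0649  0.0912] slope rad 0.446 [ 0.4961 -0.0941  0.1246]
   org 64 [-0.0694 -0.1114] slope rad 0.476 [ 0.4446 -0.2901  0.1238]
   red -1 2 [-0.02   -0.0789] [-0.0203 -0.0811] [-0.0196 -0.0768]
0.2 [0.01, 0.01, 0.02, 0.02, 0.02, 0.02, -0.88, -0.88, -0.88, -0.88, -0.87, -0.88, 0.0, 0.01, 0.01, 0.07, 0.07, 0.25, 0.27]
0.25 [0.01, 0.02, 0.02, 0.02, 0.02, 0.02, 0.01, 0.01, -0.88, -0.88, -0.88, -0.88, 0.01, 0.01, 0.01, 0.01, 0.29, 0.3, 0.38]
0.3 [0.02, 0.02, 0.02, 0.02, 0.02, 0.01, 0.01, 0.01, 0.01, 0.0, -0.88, 0.01, 0.01, 0.01, 0.01, 0.01, 0.29, 0.38, 0.39]
0.35 [0.02, 0.02, 0.02, 0.02, 0.01, 0.01, 0.01, 0.01, 1.6, 0.01, 0.01, 0.01, 0.01, 0.01, 0.02, 0.27, 0.36, 0.38, 0.42]
0.4 [0.01, 0.01, 0.02, 0.02, 0.01, 0.01, 0.01, 0.01, 0.01, 0.01, 0.01, 0.01, 0.01, 0.01, 0
[... 315 characters left out ...]
0.18, -0.18, 0.0, 0.14, 0.14, 0.14, 0.14, 0.14, 0.14, 0.13, 0.01, 0.08, 0.01, 0.21]
0.6 [-0.05, -0.18, -0.18, -0.18, -0.18, -0.18, -0.18, -0.18, 0.14, 0.14, 0.13, 0.01, 0.02, 0.07, 0.07, 0.07, 0.08, 0.01, 0.01]
0.65 [-0.17, -0.18, -0.18, -0.18, -0.19, -0.19, -0.18, -0.04, 0.01, 0.03, 0.04, 0.04, 0.03, 0.07, 0.07, 0.07, 0.1, 0.1, 0.01]
0.7 [0.01, -0.04, -0.18, -0.18, -0.19, -0.18, -0.17, 0.01, 0.01, 0.04, 0.05, 0.05, 0.04, 0.01, 0.07, 0.07, 0.06, 0.01, 0.01]
0.75 [0.01, 0.01, 0.01, -0.14, 0.35, 0.3, 0.0, 0.01, 0.01, 0.05, 0.06, 0.05, 0.05, 0.01, 0.01, 0.01, 0.01, 0.01, 0.01]
0.8 [0.01, 0.01, 0.01, 0.37, 0.37, -0.08, 0.01, 0.01, 0.01, 0.05, 0.05, 0.05, 0.04, 0.01, 0.01, 0.01, 0.01, 0.01, 0.01]
```

```bash
cat > plan.py <<'E'
from h import *
def tgt(pos,yaw,sgn=1):
    # tool down, tool x at world angle yaw
    return np.array(pos),R.from_matrix(np.array([[np.cos(yaw),np.sin(yaw),0],[np.sin(yaw),-np.cos(yaw),0],[0,0,-1]]).T.T)
def delta(pos,yaw,o=None):
    o=o or get_obs(); r0=R.from_quat(o["tool_rot"]); p,r=tgt(pos,yaw)
    # columns: x,y,z axes
    M=np.array([[np.cos(yaw),np.sin(yaw),0],[np.sin(yaw),-np.cos(yaw),0],[0,0,-1]])
    r=R.from_matrix(M)
    return np.r_[r0.inv().apply(p-o["position"])/.025,np.degrees((r0.inv()*r).as_rotvec())].round(2)
S=np.array([.5425,-.198]);YAW=-.229
def w(x,y,z): 
    c,s=np.cos(YAW),np.sin(YAW); return [S[0]+c*x-s*y,S[1]+s*x+c*y,z]
E
python3 - <<'E'
from plan import *
o=get_obs();i=camera_info("wrist");r0=R.from_quat(o["tool_rot"])
print("cam in tool",r0.inv().apply(i["origin"]-o["position"]).round(3)); print((r0.inv()*R.from_quat(i["rotation"])).as_matrix().round(2), i["mtx"])
print(delta([.40,.25,.32],.6)); print(delta([.38,-.11,.32],-.229))
E
```

```text
cam in tool [ 0.001 -0.084 -0.199]
[[ 1.    0.    0.  ]
 [-0.    0.95  0.3 ]
 [-0.   -0.3   0.95]] [[285.33767055   0.         320.81804913]
 [  0.         285.33767055 201.50869597]
 [  0.           0.           1.        ]]
[-9.98 11.43 -5.44  0.    0.   34.89]
[-23.73  15.78  -5.44   0.     0.    82.39]
```

Call:
carry_out(
  deltas=[
    [1, -1.2, 1.4, -1.8, 0, 0, 4],
    [1, -2.5, 2.9, -3.6, 0, 0, 9],
    [1, -3.8, 4.4, -5.4, 0, 0, 13],
    [1, -5.2, 6, -5.4, 0, 0, 18],
    [1, -6.6, 7.6, -5.4, 0, 0, 23],
    [1, -8, 9.2, -5.4, 0, 0, 28],
    [1, -9.5, 10.7, -5.4, 0, 0, 33],
    [1, -11, 11.8, -5.4, 0, 0, 38],
  ],
  force=20,
)

```text
time: 2.2
position: [0.3835, 0.2662, 0.3186]
tool_rot: [0.963, 0.268, 0.001, -0.0]
ft_force: [0.2, 0.1, -0.2]
grip_width: 0.0308
```

```bash
python3 - <<'E'
from plan import *
o=get_obs();print(o["time"],o["position"],o["q"],o["grip_width"])
print(delta([.42,-.05,.33],-.229))
E
```

```text
2.2 [0.38353016 0.26621372 0.31864795] [ 3.66838608e-01  1.58587737e-01  1.61905268e+00 -1.71922171e-04
  1.36186699e+00 -1.75602226e-01] 0.03076673783408974
[-5.280e+00  1.159e+01 -4.600e-01 -2.000e-02 -1.200e-01  4.420e+01]
```

Call:
carry_out(
  deltas=[
    [1, -0.8, 1.7, 0, 0, 0, 7],
    [1, -1.6, 3.4, 0, 0, 0, 14],
    [1, -2.4, 5.1, 0, 0, 0, 21],
    [1, -3.1, 6.8, -0.4, 0, 0, 28],
    [1, -3.9, 8.5, -0.4, 0, 0, 35],
    [1, -4.6, 10.2, -0.4, 0, 0, 42],
    [1, -5.3, 11.6, -0.4, 0, 0, 44.2],
    [1, -5.3, 11.6, -0.4, 0, 0, 44.2],
  ],
)

```text
time: 3.0
position: [0.4206, -0.0533, 0.3282]
tool_rot: [0.993, -0.116, 0.001, 0.001]
ft_force: [0.5, 1.4, 0.1]
grip_width: 0.0005
```

```bash
python3 - <<'E'
from plan import *
o=get_obs();print(o["time"],o["position"],o["q"].round(3),o["grip_width"],o["ft_force"])
p,d,i=shot("wrist","w1")
shot("scene","s1")
E
python3 fit.py w1
```

```text
3.0 [ 0.42061182 -0.05333276  0.32824221] [-0.39   0.079  1.687 -0.002  1.373 -0.157] 0.0005206181400666408 [0.45547939 1.41030753 0.12214632]Traceback (most recent call last):
  File "fit.py", line 20, in <module>
    a,b=np.polyfit(Q[g,1],Q[g,0],1)
        ~~~~~~~~~~^^^^^^^^^^^^^^^^^
    raise TypeError("expected non-empty vector for x")
TypeError: expected non-empty vector for x
```

View pics/w1.png

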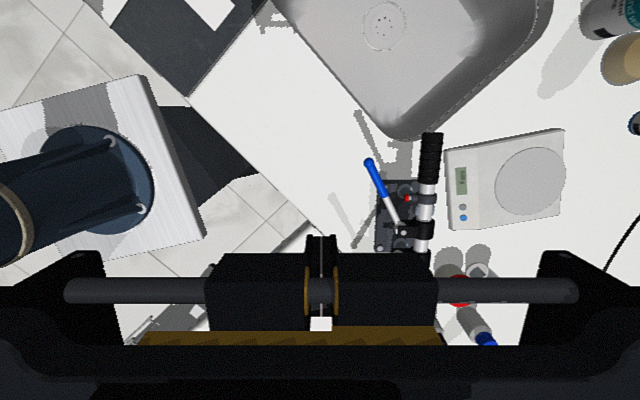

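View pics/s1.png

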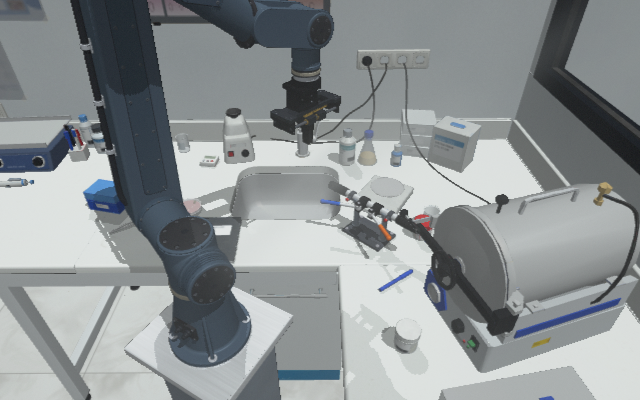

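The wrist view shows the blue sleeve running from (368,160) to (385,195). The left stop's red tip is at (407,198) and the bar's left half at column 427. The gripper is shut and its wide body lies along tool x.

```bash
cat > near.py <<'E'
from plan import *
import sys
for n in sys.argv[1:]:
    f=np.load(n+".npz"); i=dict(mtx=f["K"],origin=f["o"],rotation=f["q"]); d=f["d"];P=cloud(i,d);ok=d>0
    H=cv2.cvtColor(f["p"],cv2.COLOR_RGB2HSV)[ok];P=P[ok]
    c,s=np.cos(YAW),np.sin(YAW); L=(P[:,:2]-S)@np.array([[c,-s],[s,c]])
    z=P[:,2]
    for sg in (1,-1):
        m=(abs(L[:,0])<.022)&(sg*L[:,1]>.1)&(sg*L[:,1]<.19)&(z>.124)&(z<.145)
        if m.sum()>20:
            a,b=np.polyfit(L[m,1],L[m,0],1); print(n,sg,"grip",m.sum(),"slope",a.round(3),"x at .135",(a*.135*sg+b).round(4),"end",L[m,1].min().round(4),L[m,1].max().round(4),"ztop",np.percentile(z[m],98).round(4))
    for k,lo,hi in(("blue",100,125),("org",4,16)):
        mm=(H[:,1]>110)&(H[:,0]>lo)&(H[:,0]<hi)&(z>.105)&(z<.14)&(abs(L[:,1])<.16)&(L[:,0]<-.02)&(L[:,0]>-.13);Q=L[mm]
        if len(Q)<5: continue
        w_=np.linalg.svd(Q-Q.mean(0))[2][0];t=(Q-Q.mean(0))@w_
        print("  ",k,len(Q),Q.mean(0).round(4),"slope",np.arctan(w_[0]/w_[1]).round(3),"ends",(Q.mean(0)+w_*t.min()).round(4),(Q.mean(0)+w_*t.max()).round(4),"ztop",np.percentile(z[mm],95).round(4))
    red=(H[:,1]>130)&((H[:,0]<4)|(H[:,0]>175))&(z>.1)&(z<.14)&(abs(L[:,1])<.13)&(L[:,0]<-.01)&(L[:,0]>-.06)
    for sg in(1,-1):
        q=L[red&(sg*L[:,1]>0)]
        if len(q): print("   red",sg,len(q),q.mean(0).round(4),q.min(0).round(4),q.max(0).round(4))
E
python3 near.py top0 scene0 w1
```

```text
top0 1 grip 195 slope -0.003 x at .135 0.0027 end 0.1004 0.1692 ztop 0.1381
top0 -1 grip 197 slope -0.008 x at .135 0.004 end -0.1709 -0.1002 ztop 0.1372
   blue 70 [-0.0717  0.104 ] slope -0.487 ends [-0.0572  0.0766] [-0.0858  0.1305] ztop 0.1303
   org 72 [-0.0713 -0.1075] slope 0.488 ends [-0.0573 -0.0812] [-0.0851 -0.1335] ztop 0.1296
   red 1 5 [-0.0259  0.0732] [-0.0283  0.0704] [-0.024   0.0769]
   red -1 1 [-0.0255 -0.0774] [-0.0255 -0.0774] [-0.0255 -0.0774]
scene0 1 grip 101 slope -0.036 x at .135 -0.002 end 0.1 0.167 ztop 0.1356
scene0 -1 grip 91 slope 0.051 x at .135 -0.0038 end -0.1661 -0.1025 ztop 0.1351
   blue 47 [-0.0725  0.0972] slope -0.444 ends [-0.0856  0.1249] [-0.0612  0.0735] ztop 0.1274
   org 68 [-0.0748 -0.112 ] slope 0.485 ends [-0.0578 -0.0799] [-0.0876 -0.1364] ztop 0.1269
   red 1 1 [-0.0266  0.0692] [-0.0266  0.0692] [-0.0266  0.0692]
   red -1 4 [-0.0262 -0.0788] [-0.0283 -0.0819] [-0.0245 -0.0755]
w1 1 grip 938 slope -0.003 x at .135 0.0021 end 0.1001 0.1691 ztop 0.1343
   blue 363 [-0.072   0.1059] slope -0.488 ends [-0.0865  0.1333] [-0.0313  0.0293] ztop 0.1262
   red 1 31 [-0.0251  0.0757] [-0.0274  0.0704] [-0.0216  0.0799]
   red -1 2 [-0.0114 -0.0153] [-0.0117 -0.0162] [-0.0111 -0.0145]
```

```bash
sed -i 's/S=np.array(\[.5425,-.198\])/S=np.array([.544,-.1985])/' plan.py; python3 - <<'E'
from plan import *
print(w(-.135,.104,.1)); print(delta(w(-.135,.104,.32),YAW)); print(delta(w(-.135,.104,.10),YAW))
E
```

```text
[np.float64(0.43613271474082854), np.float64(-0.06656953054424267), 0.1]
[ 0.81  0.52  0.32 -0.04  0.03  0.06]
[ 0.81  0.53  9.12 -0.04  0.03  0.06]
```

Call:
carry_out(
  deltas=[
    [1, 0.4, 0.3, 1, 0, 0, 0],
    [1, 0.8, 0.5, 2.5, 0, 0, 0],
    [1, 0.8, 0.5, 4.2, 0, 0, 0],
    [1, 0.8, 0.5, 5.9, 0, 0, 0],
    [1, 0.8, 0.5, 7.4, 0, 0, 0],
    [1, 0.8, 0.5, 8.5, 0, 0, 0],
    [1, 0.8, 0.5, 9.1, 0, 0, 0],
    [1, 0.8, 0.5, 9.1, 0, 0, 0],
  ],
)

```text
time: 3.9
position: [0.4346, -0.0631, 0.0989]
tool_rot: [0.994, -0.111, -0.003, -0.001]
ft_force: [-0.6, 0.1, 0.6]
grip_width: 0.0007
```

```bash
python3 - <<'E'
from plan import *
o=get_obs();print(o["time"],o["position"],o["q"].round(3),o["grip_width"],o["ft_force"],o["moment"],o["joint_torque"].round(2))
p,d,i=shot("wrist","w2")
c,s=np.cos(YAW),np.sin(YAW);print(((o["position"][:2]-S)@np.array([[c,-s],[s,c]])))
E
python3 near.py w2
```

```text
3.9 [ 0.43457727 -0.06310448  0.09887312] [-0.4    0.431  1.967  0.     0.749 -0.177] 0.0007050867717263016 [-0.55406497  0.09521591  0.59138622] [-0.14684609  0.04324195  0.005299  ] [ -0.24 -30.81  -9.97   0.04  -0.13   0.  ]
[-0.13730141  0.1070215 ]
w2 1 grip 4565 slope 0.018 x at .135 -0.0019 end 0.1 0.1696 ztop 0.134
   blue 1254 [-0.0771  0.1136] slope -0.56 ends [-0.0895  0.1334] [-0.0244  0.0295] ztop 0.1262
   red 1 35 [-0.0201  0.0675] [-0.0383  0.0246] [-0.0103  0.1283]
```

View pics/w2.png

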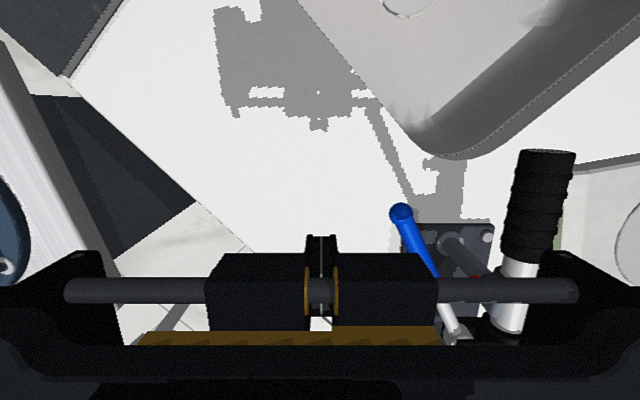

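Call:
carry_out(
  deltas=[
    [1, 0.4, 0, 0, 0, 0, 0],
    [1, 0.8, 0, 0, 0, 0, 0],
    [1, 1.2, 0, 0, 0, 0, 0],
    [1, 1.4, 0, 0, 0, 0, 0],
    [1, 1.6, 0, 0, 0, 0, 0],
    [1, 1.8, 0, 0, 0, 0, 0],
    [1, 1.9, 0, 0, 0, 0, 0],
    [1, 1.9, 0, 0, 0, 0, 0],
  ],
)

```text
time: 4.75
position: [0.4829, -0.0762, 0.1005]
tool_rot: [0.994, -0.113, 0.0, 0.0]
ft_force: [-0.6, -0.3, -0.5]
grip_width: 0.0007
```

```bash
cat > st.py <<'E'
from plan import *
import sys
o=get_obs();c,s=np.cos(YAW),np.sin(YAW);T=np.array([[c,-s],[s,c]])
print(round(o["time"],2),"stand xy",((o["position"][:2]-S)@T).round(4),"z",o["position"][2].round(4),"F stand",(o["ft_force"][:2]@T).round(2),o["ft_force"].round(2),"M",o["moment"].round(3),"tq",o["joint_torque"].round(2),o["grip_width"].round(4))
if len(sys.argv)>1: shot("wrist",sys.argv[1])
E
python3 st.py w3; python3 near.py w3
```

```text
Traceback (most recent call last):
  File "st.py", line 4, in <module>
    print(round(o["time"],2),"stand xy",((o["position"][:2]-S)@T).round(4),"z",o["position"][2].round(4),"F stand",(o["ft_force"][:2]@T).round(2),o["ft_force"].round(2),"M",o["moment"].round(3),"tq",o["joint_torque"].round(2),o["grip_width"].round(4))
                                                                                                                                                                                                                                  ^^^^^^^^^^^^^^^^^^^^^
AttributeError: 'float' object has no attribute 'round'
Traceback (most recent call last):
  File "near.py", line 4, in <module>
    f=np.load(n+".npz"); i=dict(mtx=f["K"],origin=f["o"],rotation=f["q"]); d=f["d"];P=cloud(i,d);ok=d>0
FileNotFoundError: [Errno 2] No such file or directory: 'w3.npz'
```

```bash
sed -i 's/,o\["grip_width"\].round(4)/,round(o["grip_width"],4)/' st.py
python3 st.py w3; python3 near.py w3
```

```text
4.75 stand xy [-0.0872  0.1052] z 0.1005 F stand [-0.57 -0.41] [-0.65 -0.27 -0.54] M [-0.11   0.053  0.046] tq [ 2.000e-02 -3.533e+01 -1.154e+01  6.000e-02  4.000e-02  0.000e+00] 0.0007
w3 1 grip 4451 slope 0.0 x at .135 -0.0002 end 0.1 0.1696 ztop 0.1339
   blue 1037 [-0.0783  0.1176] slope -0.528 ends [-0.0879  0.1341] [-0.0649  0.0946] ztop 0.1262
   red 1 7 [-0.0108  0.1173] [-0.0117  0.1083] [-0.0101  0.1253]
```

View pics/w3.png

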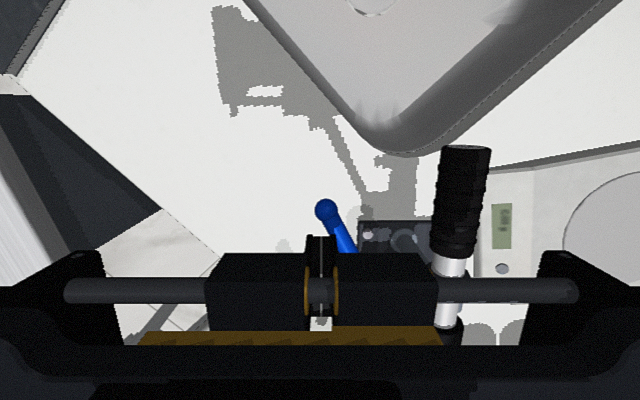

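The ball is now at (326,210) and has not moved noticeably, so there's little or no contact yet. I'll go on in small steps.

Call:
carry_out(
  deltas=[
    [1, 0.1, 0, 0, 0, 0, 0],
    [1, 0.2, 0, 0, 0, 0, 0],
    [1, 0.3, 0, 0, 0, 0, 0],
    [1, 0.4, 0, 0, 0, 0, 0],
    [1, 0.5, 0, 0, 0, 0, 0],
    [1, 0.5, 0, 0, 0, 0, 0],
  ],
)

```text
time: 5.4
position: [0.4954, -0.0791, 0.1006]
tool_rot: [0.994, -0.113, 0.0, 0.0]
ft_force: [0.1, -0.4, -0.5]
grip_width: 0.0007
```

```bash
python3 st.py w4; python3 near.py w4
```

```text
5.4 stand xy [-0.0745  0.1053] z 0.1006 F stand [ 0.21 -0.38] [ 0.12 -0.42 -0.48] M [-0.086  0.109 -0.005] tq [ 3.000e-02 -3.628e+01 -1.175e+01  6.000e-02  6.000e-02  0.000e+00] 0.0007
w4 1 grip 4448 slope 0.001 x at .135 0.0002 end 0.1 0.1695 ztop 0.1339
   blue 772 [-0.0806  0.1226] slope -0.574 ends [-0.0879  0.134 ] [-0.0629  0.0953] ztop 0.1266
   red 1 7 [-0.011   0.1125] [-0.0115  0.1013] [-0.0103  0.1286]
```

View pics/w4.png

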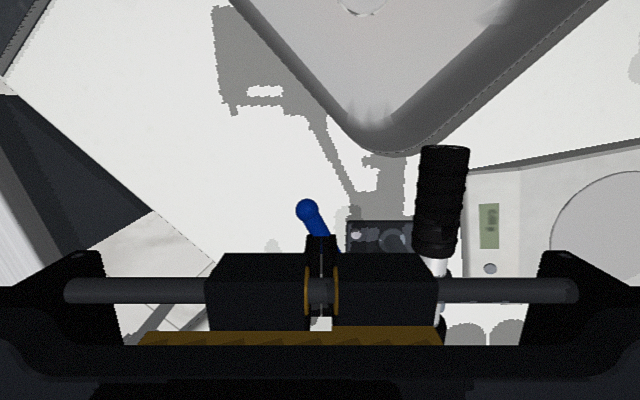

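```bash
python3 - <<'E'
from plan import *
f=np.load("w4.npz"); i=dict(mtx=f["K"],origin=f["o"],rotation=f["q"]); d=f["d"];P=cloud(i,d)
o=get_obs();r=R.from_quat(o["tool_rot"])
print(i["origin"],o["position"])
for u in(308,312,320,330,335):
  print(u,[(v,r.inv().apply(P[v,u]-o["position"]).round(3).tolist()) for v in range(228,262,4)])
p=f["p"][180:340,220:440]; cv2.imwrite("pics/w4c.png",cv2.resize(p[:,:,::-1],None,fx=3.6,fy=3.6,interpolation=cv2.INTER_CUBIC))
E
```

```text
[0.51369822 0.00378805 0.29985063] [ 0.49503162 -0.07893408  0.10051645]
308 [(228, [-0.009, -0.01, -0.023]), (232, [-0.009, -0.006, -0.02]), (236, [-0.008, -0.013, -0.041]), (240, [-0.008, -0.012, -0.046]), (244, [-0.007, -0.012, -0.051]), (248, [-0.007, -0.012, -0.056]), (252, [-0.007, -0.012, -0.06]), (256, [-0.007, -0.013, -0.066]), (260, [-0.007, -0.012, -0.069])]
312 [(228, [-0.006, -0.011, -0.023]), (232, [-0.006, -0.008, -0.025]), (236, [-0.005, -0.012, -0.04]), (240, [-0.005, -0.012, -0.046]), (244, [-0.005, -0.011, -0.048]), (248, [-0.005, -0.011, -0.054]), (252, [-0.005, -0.01, -0.057]), (256, [-0.005, -0.011, -0.063]), (260, [-0.005, -0.011, -0.067])]
320 [(228, [-0.001, -0.01, -0.023]), (232, [-0.001, -0.008, -0.024]), (236, [-0.001, -0.006, -0.026]), (240, [-0.0, -0.011, -0.042]), (244, [-0.0, -0.011, -0.047]), (248, [-0.0, -0.011, -0.053]), (252, [-0.0, -0.011, -0.058]), (256, [-0.0, -0.01, -0.062]), (260, [-0.0, -0.007, -0.061])]
330 [(228, [0.011, 0.043, 0.103]), (232, [0.011, 0.047, 0.102]), (236, [0.006, -0.013, -0.041]), (240, [0.005, -0.012, -0.045]), (244, [0.005, -0.012, -0.051]), (248, [0.005, -0.012, -0.056]), (252, [0.005, -0.013, -0.062]), (256, [0.005, -0.011, -0.062]), (260, [0.005, -0.011, -0.067])]
335 [(228, [0.016, 0.042, 0.102]), (232, [0.017, 0.047, 0.102]), (236, [0.009, -0.012, -0.039]), (240, [0.008, -0.013, -0.046]), (244, [0.008, -0.013, -0.051]), (248, [0.008, -0.012, -0.056]), (252, [0.008, -0.013, -0.061]), (256, [0.005, -0.037, -0.111]), (260, [0.005, -0.036, -0.112])]
```

View pics/w4c.png

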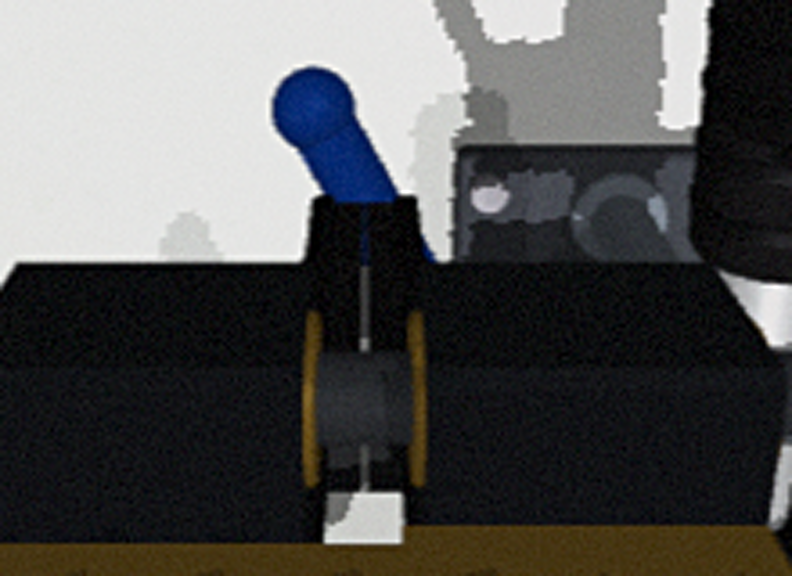

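```bash
python3 - <<'E'
from plan import *
shot("scene","s4")
o=get_obs()
for n,tp in(("s1",np.array([.4206,-.0533,.3282])),("s4",o["position"])):
    f=np.load(n+".npz"); i=dict(mtx=f["K"],origin=f["o"],rotation=f["q"]); d=f["d"];P=cloud(i,d)
    m=(d>0)&(np.linalg.norm(P[...,:2]-tp[:2],axis=-1)<.045)&(P[...,2]>tp[2]-.05)&(P[...,2]<tp[2]+.12)
    Q=P[m]-tp
    for lo in np.arange(-.03,.1,.01):
        k=(Q[:,2]>=lo)&(Q[:,2]<lo+.01); 
        if k.sum(): print(n,lo.round(3),k.sum(),Q[k].min(0).round(3),Q[k].max(0).round(3))
    c=R.from_quat(i["rotation"]).inv().apply(tp-i["origin"]); K=i["mtx"]; u,v=int(K[0,2]+K[0,0]*c[0]/c[2]),int(K[1,2]+K[1,1]*c[1]/c[2]); print("tcp px",v,u)
    p=f["p"].copy(); cv2.drawMarker(p,(u,v),(255,255,0),cv2.MARKER_CROSS,5,1)
    cv2.imwrite(f"pics/{n}c.png",cv2.resize(p[v-60:v+30,u-50:u+50][:,:,::-1],None,fx=6,fy=6,interpolation=cv2.INTER_NEAREST))
f=np.load("w1.npz");cv2.imwrite("pics/w1c.png",cv2.resize(f["p"][190:340,240:400][:,:,::-1],None,fx=4,fy=4))
E
```

```text
s1 0.03 10 [-0.013 -0.01   0.036] [0.002 0.016 0.04 ]
s1 0.04 34 [-0.013 -0.009  0.04 ] [0.006 0.016 0.049]
s1 0.05 37 [-0.014 -0.011  0.05 ] [0.003 0.016 0.06 ]
s1 0.06 33 [-0.018 -0.01   0.06 ] [0.003 0.014 0.07 ]
s1 0.07 37 [-0.017 -0.011  0.07 ] [0.007 0.016 0.08 ]
s1 0.08 43 [-0.019 -0.011  0.08 ] [0.01  0.017 0.09 ]
s1 0.09 17 [-0.023 -0.01   0.09 ] [0.004 0.011 0.1  ]
tcp px 153 308
s4 0.01 34 [-0.013 -0.044  0.013] [0.008 0.024 0.02 ]
s4 0.02 58 [-0.018 -0.044  0.02 ] [0.013 0.025 0.027]
s4 0.03 4 [-0.012 -0.009  0.038] [-0.002  0.01   0.039]
s4 0.04 25 [-0.014 -0.013  0.04 ] [0.007 0.009 0.05 ]
s4 0.05 20 [-0.015 -0.012  0.05 ] [0.006 0.01  0.06 ]
s4 0.06 22 [-0.014 -0.013  0.06 ] [0.004 0.013 0.069]
s4 0.07 22 [-0.018 -0.012  0.07 ] [0.011 0.011 0.08 ]
s4 0.08 17 [-0.017 -0.015  0.08 ] [0.006 0.01  0.09 ]
s4 0.09 3 [-0.019 -0.01   0.091] [-0.018  0.011  0.094]
tcp px 206 328
```

View pics/s1c.png

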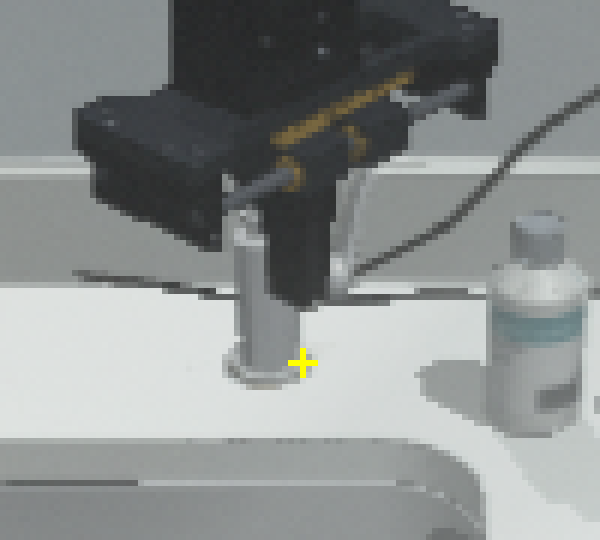

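View pics/s4c.png

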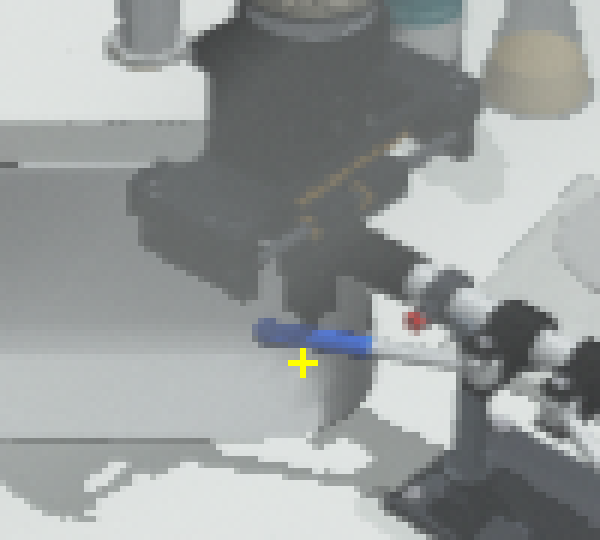

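The fingers actually end about 36 mm short of the reported TCP. Both the wrist and scene depth show this, and I've been hovering just above the lever, untouched. I'll back off and go in about 33 mm lower.

Call:
carry_out(
  deltas=[
    [1, -0.8, 0, 0, 0, 0, 0],
    [1, -1.6, 0, 0, 0, 0, 0],
    [1, -2.2, 0, 0.2, 0, 0, 0],
    [1, -2.2, 0, 0.7, 0, 0, 0],
    [1, -2.2, 0, 1.1, 0, 0, 0],
    [1, -2.2, 0, 1.3, 0, 0, 0],
    [1, -2.2, 0, 1.3, 0, 0, 0],
  ],
)

```text
time: 6.2
position: [0.4411, -0.0666, 0.0673]
tool_rot: [0.994, -0.113, -0.001, -0.0]
ft_force: [-0.6, 1.2, -1.3]
grip_width: 0.0003
```

```bash
python3 - <<'E'
from plan import *
shot("wrist","w5");shot("scene","s5")
f=np.load("s5.npz");cv2.imwrite("pics/s5c.png",cv2.resize(f["p"][140:260,270:410][:,:,::-1],None,fx=5,fy=5,interpolation=cv2.INTER_NEAREST))
E
python3 st.py; python3 near.py w5
```

```text
6.3 stand xy [-0.1296  0.1051] z 0.0679 F stand [0.25 0.66] [ 0.4   0.58 -0.58] M [-0.124  0.041 -0.032] tq [-1.000e-02 -3.309e+01 -8.270e+00  4.000e-02  6.000e-02 -0.000e+00] 0.0003
w5 1 grip 5367 slope 0.022 x at .135 -0.0024 end 0.1008 0.1696 ztop 0.1339
   blue 1144 [-0.0816  0.1204] slope -0.638 ends [-0.0966  0.1406] [-0.051  0.079] ztop 0.1263
   org 7 [-0.1259  0.1169] slope 1.302 ends [-0.1225  0.1178] [-0.1285  0.1162] ztop 0.1225
   red 1 226 [-0.0258  0.0788] [-0.0298  0.0582] [-0.0101  0.1286]
```

View pics/w5.png

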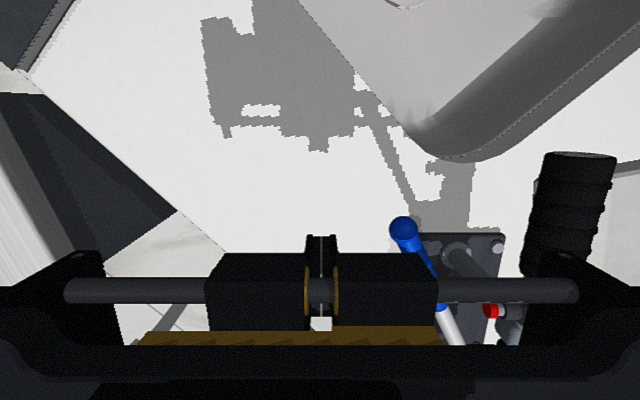

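View pics/s5c.png

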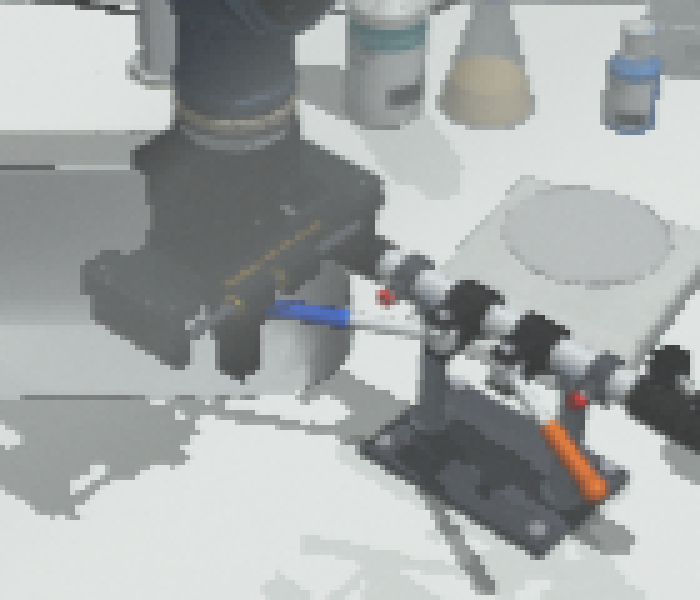

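```bash
python3 - <<'E'
from plan import *
tp=np.array([.4206,-.0533,.3282]);r=R.from_quat([0.993,-0.116,0.001,0.001])
f=np.load("s1.npz"); i=dict(mtx=f["K"],origin=f["o"],rotation=f["q"]); d=f["d"];P=cloud(i,d)
Q=r.inv().apply((P[d>0]-tp)); Q=Q[(abs(Q[:,0])<.13)&(abs(Q[:,1])<.09)&(Q[:,2]<-.01)&(Q[:,2]>-.25)]
for lo in np.arange(-.12,.12,.015):
    k=(Q[:,0]>=lo)&(Q[:,0]<lo+.015)
    if k.sum(): print(lo.round(3),k.sum(),"lowest z",np.percentile(Q[k,2],98).round(4),Q[k,2].max().round(4),"y",Q[k,1].min().round(3),Q[k,1].max().round(3))
E
```

```text
-0.105 204 lowest z -0.1119 -0.1093 y -0.04 0.037
-0.09 237 lowest z -0.1084 -0.1068 y -0.041 0.038
-0.075 85 lowest z -0.1204 -0.1174 y -0.034 0.033
-0.06 440 lowest z -0.1235 -0.1193 y -0.038 0.037
-0.045 430 lowest z -0.1136 -0.1036 y -0.038 0.037
-0.03 353 lowest z -0.0782 -0.0644 y -0.039 0.037
-0.015 366 lowest z -0.0404 -0.0375 y -0.02 0.037
0.0 270 lowest z -0.0432 -0.0358 y 0.002 0.038
0.015 87 lowest z -0.1124 -0.112 y 0.013 0.037
0.03 40 lowest z -0.121 -0.1181 y 0.018 0.032
0.045 42 lowest z -0.1196 -0.1189 y -0.022 0.032
0.06 122 lowest z -0.1195 -0.1129 y -0.034 0.037
0.075 182 lowest z -0.1087 -0.1059 y -0.039 0.037
0.09 7 lowest z -0.1395 -0.1383 y -0.027 0.031
```

Call:
carry_out(
  deltas=[
    [1, 0.4, 0, 0, 0, 0, 0],
    [1, 0.8, 0, 0, 0, 0, 0],
    [1, 1.0, 0, 0, 0, 0, 0],
    [1, 1.2, 0, 0, 0, 0, 0],
    [1, 1.4, 0, 0, 0, 0, 0],
    [1, 1.6, 0, 0, 0, 0, 0],
    [1, 1.7, 0, 0, 0, 0, 0],
    [1, 1.7, 0, 0, 0, 0, 0],
  ],
)

```text
time: 7.1
position: [0.4824, -0.076, 0.0679]
tool_rot: [0.994, -0.113, -0.0, -0.0]
ft_force: [-0.6, 0.2, -0.0]
grip_width: 0.0002
```

```bash
python3 st.py w6; python3 near.py w6
```

```text
7.1 stand xy [-0.0878  0.1053] z 0.0679 F stand [-0.63  0.06] [-0.6   0.2  -0.01] M [-0.064  0.221  0.035] tq [ 0.000e+00 -3.651e+01 -1.055e+01  1.100e-01 -2.300e-01  1.000e-02] 0.0002
w6 1 grip 6152 slope 0.012 x at .135 -0.001 end 0.1005 0.1696 ztop 0.1339
   blue 1025 [-0.0779  0.1264] slope -0.468 ends [-0.0831  0.1367] [-0.0699  0.1106] ztop 0.1265
   org 23 [-0.0893  0.1172] slope 1.536 ends [-0.08    0.1175] [-0.0952  0.117 ] ztop 0.1383
   red 1 12 [-0.011   0.1167] [-0.0119  0.107 ] [-0.0104  0.1297]
```

View pics/w6.png

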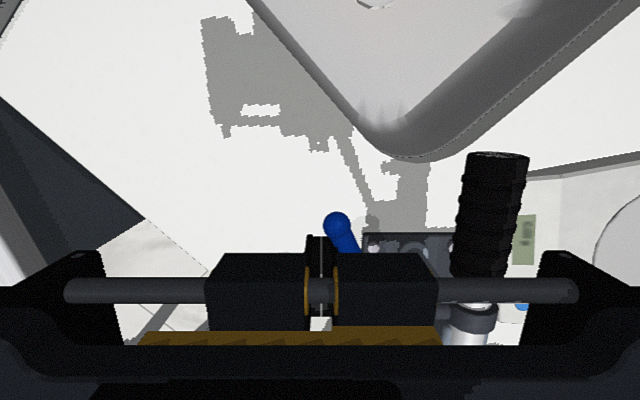

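The finger is now against the sleeve (moment My is up to 0.22, ball slightly displaced). I'll continue slowly.

Call:
carry_out(
  deltas=[
    [1, 0.15, 0, 0, 0, 0, 0],
    [1, 0.3, 0, 0, 0, 0, 0],
    [1, 0.45, 0, 0, 0, 0, 0],
    [1, 0.6, 0, 0, 0, 0, 0],
    [1, 0.75, 0, 0, 0, 0, 0],
    [1, 0.75, 0, 0, 0, 0, 0],
  ],
)

```text
time: 7.75
position: [0.5015, -0.0804, 0.068]
tool_rot: [0.994, -0.113, 0.0, 0.0]
ft_force: [-2.2, -0.6, 0.2]
grip_width: 0.0005
```

```bash
python3 st.py w7; python3 near.py w7
```

```text
7.75 stand xy [-0.0682  0.1054] z 0.068 F stand [-1.98 -1.11] [-2.19 -0.63  0.22] M [0.017 0.277 0.016] tq [-2.600e-01 -3.814e+01 -1.168e+01  6.000e-02 -4.900e-01  3.000e-02] 0.0005
w7 1 grip 6009 slope -0.007 x at .135 -0.0 end 0.1016 0.1696 ztop 0.1338
   blue 1281 [-0.0585  0.1301] slope -0.171 ends [-0.061   0.1443] [-0.0553  0.1113] ztop 0.1266
   org 18 [-0.0691  0.1172] slope -1.538 ends [-0.0608  0.117 ] [-0.0763  0.1175] ztop 0.1338
   red 1 9 [-0.0107  0.1191] [-0.0111  0.1104] [-0.0101  0.1292]
```

View pics/w7.png

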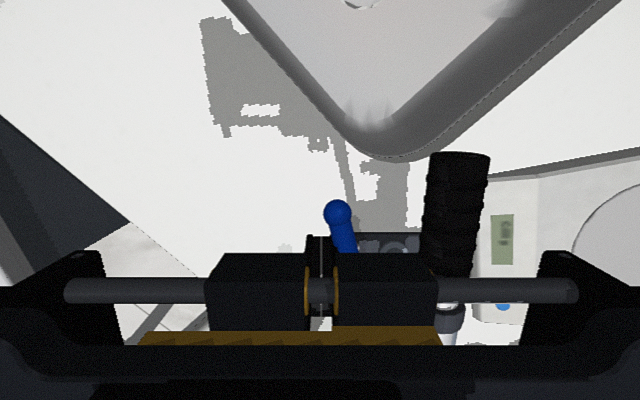

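The ball has come in with the finger and the lever is at about 0.24 rad with 2 N. I'll carry on.

Call:
carry_out(
  deltas=[
    [1, 0.1, 0, 0, 0, 0, 0],
    [1, 0.2, 0, 0, 0, 0, 0],
    [1, 0.3, 0, 0, 0, 0, 0],
    [1, 0.35, 0, 0, 0, 0, 0],
    [1, 0.35, 0, 0, 0, 0, 0],
  ],
)

```text
time: 8.3
position: [0.5096, -0.0822, 0.068]
tool_rot: [0.994, -0.113, 0.0, -0.0]
ft_force: [-1.3, 1.6, -0.8]
grip_width: 0.0006
```

```bash
python3 st.py w8; python3 near.py w8|grep blue
```

```text
8.3 stand xy [-0.0599  0.1054] z 0.068 F stand [-1.67  1.23] [-1.35  1.58 -0.77] M [0.138 0.414 0.085] tq [ -0.72 -38.78 -12.29  -0.09  -0.67   0.04] 0.0006
   blue 1355 [-0.0496  0.1313] slope -0.078 ends [-0.0507  0.1464] [-0.0482  0.114 ] ztop 0.1265
```

Call:
carry_out(
  deltas=[
    [1, 0.08, 0, 0, 0, 0, 0],
    [1, 0.16, 0, 0, 0, 0, 0],
    [1, 0.16, 0, 0, 0, 0, 0],
  ],
)

```text
time: 8.65
position: [0.5137, -0.0832, 0.068]
tool_rot: [0.994, -0.113, 0.0, 0.0]
ft_force: [-2.9, 2.2, -0.5]
grip_width: 0.0002
```

```bash
python3 st.py w9; python3 near.py w9|grep blue
```

```text
8.65 stand xy [-0.0557  0.1054] z 0.068 F stand [-3.35  1.44] [-2.93  2.16 -0.52] M [0.251 0.417 0.063] tq [ -0.76 -39.18 -12.48  -0.1   -0.7    0.04] 0.0002
   blue 1379 [-0.045   0.1316] slope -0.021 ends [-0.0453  0.1473] [-0.0446  0.1133] ztop 0.1266
```

Call:
carry_out(
  deltas=[
    [1, 0.08, 0, 0, 0, 0, 0],
    [1, 0.12, 0, 0, 0, 0, 0],
    [1, 0.12, 0, 0, 0, 0, 0],
  ],
)

```text
time: 9.0
position: [0.5164, -0.0838, 0.068]
tool_rot: [0.994, -0.113, 0.0, -0.0]
ft_force: [-1.6, 2.2, 0.2]
grip_width: 0.0002
```

```bash
python3 st.py w10; python3 near.py w10|grep blue
```

```text
9.0 stand xy [-0.0529  0.1055] z 0.068 F stand [-2.02  1.78] [-1.57  2.2   0.22] M [0.292 0.466 0.038] tq [ -1.03 -39.36 -12.71  -0.19  -0.77   0.04] 0.0002
   blue 1379 [-0.0418  0.1319] slope -0.004 ends [-0.0418  0.1478] [-0.0417  0.1137] ztop 0.1264
```

Call:
carry_out(
  deltas=[
    [1, 0.08, 0, 0, 0, 0, 0],
    [1, 0.08, 0, 0, 0, 0, 0],
  ],
)

```text
time: 9.25
position: [0.5185, -0.0843, 0.068]
tool_rot: [0.994, -0.113, 0.0, 0.0]
ft_force: [-2.0, 2.1, 0.3]
grip_width: 0.0006
```

```bash
python3 st.py w11; python3 near.py w11|grep blue
```

```text
9.25 stand xy [-0.0507  0.1054] z 0.068 F stand [-2.42  1.63] [-1.99  2.13  0.3 ] M [0.229 0.472 0.043] tq [ -0.93 -39.63 -12.76  -0.16  -0.77   0.04] 0.0006
   blue 1392 [-0.0395  0.1321] slope 0.03 ends [-0.039   0.1478] [-0.04    0.1136] ztop 0.1265
```

View pics/w11.png

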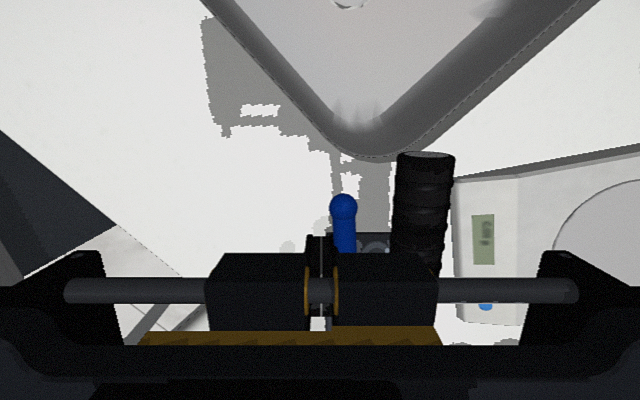

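Call:
carry_out(
  deltas=[
    [1, 0.08, 0, 0, 0, 0, 0],
    [1, 0.08, 0, 0, 0, 0, 0],
  ],
)

```text
time: 9.5
position: [0.5197, -0.0844, 0.068]
tool_rot: [0.994, -0.113, -0.001, -0.0]
ft_force: [-2.1, 4.2, 0.9]
grip_width: 0.0004
```

```bash
python3 st.py w12; python3 near.py w12|grep blue
```

```text
9.5 stand xy [-0.0496  0.1056] z 0.068 F stand [-3.04  3.62] [-2.14  4.22  0.92] M [0.404 0.585 0.057] tq [ -1.25 -39.32 -13.51  -0.21  -1.13   0.06] 0.0004
   blue 1403 [-0.038   0.1323] slope 0.043 ends [-0.0373  0.1481] [-0.0388  0.1148] ztop 0.1264
```

Call:
carry_out(
  deltas=[
    [1, 0.06, 0, 0, 0, 0, 0],
    [1, 0.06, 0, 0, 0, 0, 0],
  ],
)

```text
time: 9.75
position: [0.52, -0.0844, 0.0679]
tool_rot: [0.994, -0.112, -0.002, -0.0]
ft_force: [-4.6, 3.2, 2.3]
grip_width: 0.0005
```

```bash
python3 st.py w13; python3 near.py w13|grep blue
```

```text
9.75 stand xy [-0.0492  0.1056] z 0.0679 F stand [-5.2   2.03] [-4.61  3.15  2.25] M [0.469 0.943 0.008] tq [ -1.29 -38.85 -14.48  -0.13  -1.7    0.07] 0.0005
   blue 1427 [-0.0378  0.1321] slope 0.089 ends [-0.0364  0.1483] [-0.0394  0.1149] ztop 0.1266
```

The lever advanced only 0.4 mm for 1.5 mm commanded and the force rose, so it is at its stop. I'll add a touch more and hold for about a second.

Call:
carry_out(
  deltas=[
    [1, 0.04, 0, 0, 0, 0, 0],
    [1, 0.04, 0, 0, 0, 0, 0],
    [1, 0.04, 0, 0, 0, 0, 0],
    [1, 0.04, 0, 0, 0, 0, 0],
    [1, 0.04, 0, 0, 0, 0, 0],
    [1, 0.04, 0, 0, 0, 0, 0],
  ],
)

```text
time: 10.4
position: [0.5201, -0.0844, 0.0679]
tool_rot: [0.994, -0.112, -0.003, -0.0]
ft_force: [-7.2, 3.6, 3.7]
grip_width: 0.0002
```

```bash
python3 st.py w14; python3 near.py w14|grep blue
```

```text
10.4 stand xy [-0.0492  0.1057] z 0.0679 F stand [-7.84  1.91] [-7.2   3.64  3.73] M [0.467 1.182 0.057] tq [ -1.22 -38.67 -15.01  -0.06  -2.04   0.08] 0.0002
   blue 1419 [-0.0376  0.1322] slope 0.068 ends [-0.0365  0.148 ] [-0.0387  0.1151] ztop 0.1265
```

Call:
carry_out(
  deltas=[
    [1, 0, 0, 0, 0, 0, 0],
    [1, 0, 0, 0, 0, 0, 0],
    [1, 0, 0, 0, 0, 0, 0],
    [1, 0, 0, 0, 0, 0, 0],
    [1, 0, 0, 0, 0, 0, 0],
  ],
)

```text
time: 10.95
position: [0.5201, -0.0844, 0.0678]
tool_rot: [0.994, -0.112, -0.003, -0.0]
ft_force: [-6.6, 3.5, 3.2]
grip_width: 0.0008
```

```bash
python3 st.py w15; python3 near.py w15|grep blue
```

```text
10.95 stand xy [-0.0492  0.1057] z 0.0678 F stand [-7.23  1.89] [-6.61  3.48  3.2 ] M [0.439 1.134 0.068] tq [ -1.23 -38.67 -15.01  -0.06  -2.04   0.08] 0.0008
   blue 1407 [-0.0375  0.1322] slope 0.056 ends [-0.0366  0.148 ] [-0.0385  0.115 ] ztop 0.1265
```

View pics/w15.png

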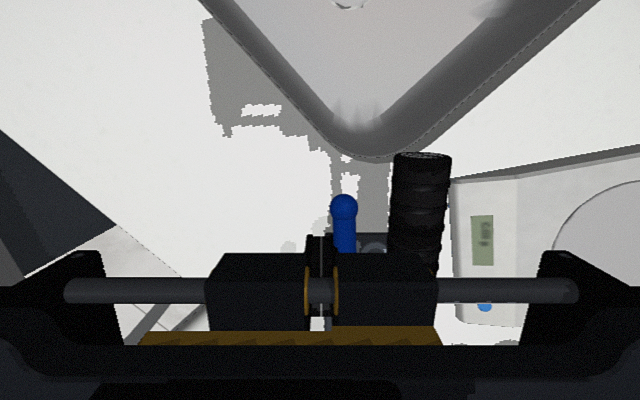

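The force is steady at about 7 N over 1.2 s, with the lever almost parallel to the bar (ball at (343,207)) and clear of the grip. I'll release it now.

Call:
carry_out(
  deltas=[
    [1, -0.3, 0, 0, 0, 0, 0],
    [1, -0.7, 0, 0, 0, 0, 0],
    [1, -1.1, 0, 0, 0, 0, 0],
    [1, -1.5, 0, 0, 0, 0, 0],
    [1, -2.0, 0, 0, 0, 0, 0],
    [1, -2.6, 0, 0, 0, 0, 0],
    [1, -3.2, 0, 0, 0, 0, 0],
    [1, -3.2, 0, 0, 0, 0, 0],
  ],
)

```text
time: 11.8
position: [0.4427, -0.0666, 0.0682]
tool_rot: [0.994, -0.113, -0.001, -0.0]
ft_force: [0.4, 0.6, 0.4]
grip_width: 0.0004
```

```bash
python3 st.py w16; python3 near.py w16
python3 - <<'E'
from plan import *
shot("scene","s16")
print(delta(w(-.13,.104,.25),YAW)); print(delta(w(-.14,-.104,.25),YAW))
E
python3 near.py s16
```

```text
11.8 stand xy [-0.1286  0.1055] z 0.0682 F stand [0.28 0.7 ] [0.43 0.61 0.36] M [-0.055  0.043  0.033] tq [-2.100e-01 -3.374e+01 -8.560e+00  2.000e-02 -3.000e-02 -2.000e-02] 0.0004
w16 1 grip 5339 slope 0.041 x at .135 -0.0026 end 0.1006 0.1696 ztop 0.1339
   blue 1044 [-0.0831  0.1223] slope -0.711 ends [-0.0993  0.1412] [-0.049   0.0827] ztop 0.1265
   org 8 [-0.1009  0.1069] slope -1.179 ends [-0.1292  0.1186] [-0.0286  0.077 ] ztop 0.1357
   red 1 221 [-0.0255  0.0792] [-0.0294  0.0585] [-0.0105  0.1289]
[-0.17  0.04 -7.26  0.02 -0.17  0.17]
[-0.59  8.36 -7.26  0.02 -0.17  0.17]
s16 1 grip 39 slope -0.076 x at .135 -0.0069 end 0.1019 0.1505 ztop 0.1343
s16 -1 grip 90 slope 0.079 x at .135 -0.0055 end -0.1701 -0.1003 ztop 0.1346
   blue 35 [-0.0705  0.0906] slope -0.484 ends [-0.081   0.1105] [-0.0618  0.074 ] ztop 0.1264
   org 70 [-0.0765 -0.1118] slope 0.476 ends [-0.0593 -0.0784] [-0.0888 -0.1356] ztop 0.127
   red 1 1 [-0.0312  0.067 ] [-0.0312  0.067 ] [-0.0312  0.067 ]
   red -1 4 [-0.0283 -0.079 ] [-0.0305 -0.0826] [-0.0251 -0.0767]
```

View pics/w16.png

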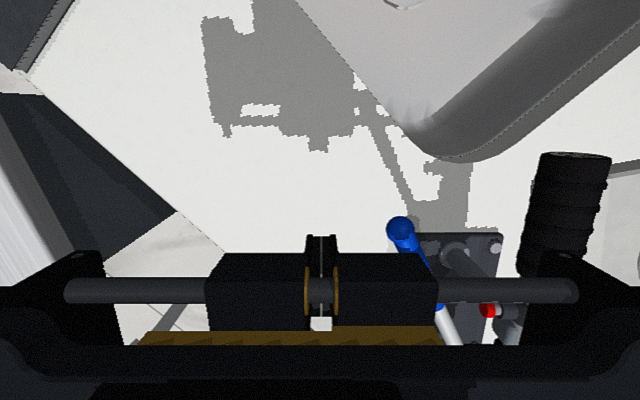

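```bash
python3 - <<'E'
from plan import *
c,s=np.cos(YAW),np.sin(YAW);T=np.array([[c,-s],[s,c]])
print(w(-.13,-.105,0))
for n in("top0","scene0"):
    f=np.load(n+".npz"); i=dict(mtx=f["K"],origin=f["o"],rotation=f["q"]); d=f["d"];P=cloud(i,d)[d>0]
    L=(P[:,:2]-S)@T-np.array([-.13,-.105])
    for a,b in((.08,.14),(.14,.2),(.2,.3),(.3,.5)):
        k=(P[:,2]>a)&(P[:,2]<=b)&(abs(L[:,0])<.22)&(L[:,1]<-.02)&(L[:,1]>-.2)
        q=L[k]; 
        print(n,a,b,k.sum())
        for lo in np.arange(-.2,.2,.05):
            kk=(q[:,0]>=lo)&(q[:,0]<lo+.05)
            if kk.sum()>2: print("    x",lo.round(2),"nearest y",np.sort(q[kk,1])[-3].round(3))
E
```

```text
[np.float64(0.3935584018165523), np.float64(-0.2712483713632824), 0]
top0 0.08 0.14 351
    x -0.0 nearest y -0.022
    x 0.05 nearest y -0.171
    x 0.1 nearest y -0.021
top0 0.14 0.2 112
    x -0.0 nearest y -0.175
    x 0.05 nearest y -0.184
    x 0.1 nearest y -0.198
top0 0.2 0.3 837
    x -0.05 nearest y -0.115
    x -0.0 nearest y -0.063
    x 0.05 nearest y -0.135
    x 0.1 nearest y -0.195
top0 0.3 0.5 204
    x -0.0 nearest y -0.171
scene0 0.08 0.14 208
    x -0.0 nearest y -0.022
    x 0.1 nearest y -0.021
scene0 0.14 0.2 10
    x -0.0 nearest y -0.193
scene0 0.2 0.3 821
    x -0.05 nearest y -0.116
    x -0.0 nearest y -0.066
    x 0.05 nearest y -0.146
scene0 0.3 0.5 105
    x -0.0 nearest y -0.174
```

Call:
carry_out(
  deltas=[
    [1, 0, 0, -1, 0, 0, 0],
    [1, 0, 0, -2.8, 0, 0, 0],
    [1, 0, 0, -4.6, 0, 0, 0],
    [1, 0, 0.6, -6.2, 0, 0, 0],
    [1, 0, 1.8, -7.6, 0, 0, 0],
    [1, 0, 3.0, -8.8, 0, 0, 0],
    [1, 0, 4, -8.8, 0, 0, 0],
    [1, 0, 4, -8.8, 0, 0, 0],
  ],
)

```text
time: 12.7
position: [0.424, -0.1685, 0.2899]
tool_rot: [0.993, -0.114, 0.003, 0.002]
ft_force: [-0.1, 0.4, 0.3]
grip_width: 0.0006
```

```bash
python3 st.py w17; python3 near.py w17;python3 - <<'E'
from plan import *
print(delta(w(-.13,-.105,.068),YAW))
E
```

```text
12.7 stand xy [-0.1237  0.0019] z 0.2899 F stand [-0.19  0.32] [-0.11  0.36  0.27] M [-0.036  0.081  0.013] tq [-7.400e-01 -2.831e+01 -1.964e+01 -1.400e-01 -1.000e-02 -1.800e-01] 0.0006
w17 1 grip 1520 slope -0.002 x at .135 0.0007 end 0.1 0.1694 ztop 0.1342
w17 -1 grip 36 slope -1.693 x at .135 0.0592 end -0.1086 -0.1001 ztop 0.1332
   blue 578 [-0.0733  0.1045] slope -0.458 ends [-0.0873  0.133 ] [-0.0158 -0.0121] ztop 0.1262
   org 184 [-0.0658 -0.0912] slope 0.52 ends [-0.058  -0.0776] [-0.0753 -0.1077] ztop 0.1256
   red 1 51 [-0.0253  0.0708] [-0.029   0.0321] [-0.0115  0.0795]
   red -1 31 [-0.0256 -0.0651] [-0.0293 -0.08  ] [-0.012  -0.0151]
[-0.23  4.35  8.83  0.03 -0.16  0.03]
```

View pics/w17.png

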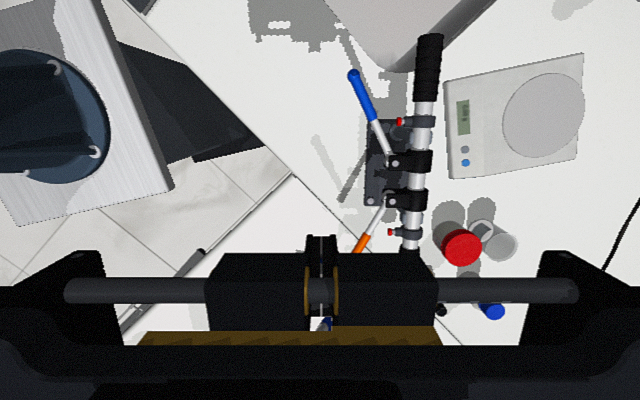

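```bash
python3 - <<'E'
from plan import *
tp=np.array([.4206,-.0533,.3282]);r=R.from_quat([0.993,-0.116,0.001,0.001])
f=np.load("s1.npz"); i=dict(mtx=f["K"],origin=f["o"],rotation=f["q"]); d=f["d"];P=cloud(i,d)
Q=r.inv().apply((P[d>0]-tp)); Q=Q[(abs(Q[:,0])<.16)&(abs(Q[:,1])<.14)&(Q[:,2]<-.03)&(Q[:,2]>-.42)]
for lo in np.arange(-.4,-.03,.03):
    k=(Q[:,2]>=lo)&(Q[:,2]<lo+.03)
    if k.sum(): print(lo.round(3),k.sum(),"x",Q[k,0].min().round(3),Q[k,0].max().round(3),"y",Q[k,1].min().round(3),Q[k,1].max().round(3))
f=np.load("scene0.npz"); i=dict(mtx=f["K"],origin=f["o"],rotation=f["q"]); d=f["d"];P=cloud(i,d)
k=(d>0)&(P[...,2]>.15)&(P[...,1]<-.3)&(P[...,1]>-.40)&(P[...,0]>.25)&(P[...,0]<.55)
print(k.sum(),P[k].min(0),P[k].max(0))
q=P[k]; print(q[np.argsort(-q[:,1])[:12]].round(3).tolist())
E
```

```text
-0.4 1233 x -0.16 0.03 y -0.058 0.059
-0.37 1096 x -0.16 0.029 y 0.027 0.064
-0.34 724 x -0.157 0.029 y -0.006 0.063
-0.31 247 x -0.045 0.018 y -0.021 0.056
-0.28 376 x -0.039 0.023 y -0.029 0.036
-0.25 321 x -0.039 0.023 y -0.028 0.035
-0.22 489 x -0.055 0.03 y -0.039 0.037
-0.19 345 x -0.054 0.016 y -0.025 0.023
-0.16 993 x -0.099 0.094 y -0.041 0.038
-0.13 506 x -0.092 0.086 y -0.039 0.038
-0.1 97 x -0.021 0.012 y -0.014 0.01
-0.07 104 x -0.016 0.008 y -0.014 0.011
-0.04 10 x -0.013 0.004 y -0.014 0.01
182 [ 0.35170784 -0.39994911  0.24292011] [ 0.40737801 -0.33736374  0.26120877]
[[0.397, -0.337, 0.251], [0.395, -0.338, 0.249], [0.397, -0.34, 0.255], [0.391, -0.34, 0.249], [0.395, -0.34, 0.26], [0.388, -0.341, 0.249], [0.392, -0.341, 0.256], [0.405, -0.342, 0.257], [0.395, -0.342, 0.261], [0.389, -0.343, 0.252], [0.387, -0.343, 0.257], [0.393, -0.343, 0.259]]
```

The blue lever is fully back (same pose as at the start), and the body clears the autoclave handle by about 25 mm. I'll go down in front of the orange lever.

Call:
carry_out(
  deltas=[
    [1, -0.1, 1.6, 0.5, 0, 0, 0],
    [1, -0.2, 3, 1, 0, 0, 0],
    [1, -0.2, 4.2, 2, 0, 0, 0],
    [1, -0.2, 4.3, 3.6, 0, 0, 0],
    [1, -0.2, 4.3, 5.2, 0, 0, 0],
    [1, -0.2, 4.3, 6.8, 0, 0, 0],
    [1, -0.2, 4.3, 8, 0, 0, 0],
    [1, -0.2, 4.3, 8.8, 0, 0, 0],
  ],
)

```text
time: 13.55
position: [0.3928, -0.2662, 0.0653]
tool_rot: [0.994, -0.112, -0.002, -0.002]
ft_force: [-0.3, -0.3, 0.1]
grip_width: 0.0007
```

```bash
python3 - <<'E'
from plan import *
shot("wrist","w18");shot("scene","s18")
f=np.load("s18.npz");cv2.imwrite("pics/s18c.png",cv2.resize(f["p"][120:270,310:470][:,:,::-1],None,fx=4,fy=4,interpolation=cv2.INTER_NEAREST))
E
python3 st.py; python3 near.py w18 s18
```

```text
13.65 stand xy [-0.1327 -0.0999] z 0.0652 F stand [0.53 0.74] [0.68 0.6  0.49] M [-0.095  0.057 -0.004] tq [-2.20e-01 -3.45e+01 -9.25e+00  3.00e-02 -1.60e-01  0.00e+00] 0.0005
   blue 166 [-0.0454 -0.0148] slope 0.718 ends [-0.0156  0.0194] [-0.1193 -0.0994] ztop 0.1337
   org 1140 [-0.0652 -0.0858] slope 0.414 ends [-0.0174  0.023 ] [-0.0771 -0.1129] ztop 0.1257
   red 1 27 [-0.0239  0.0185] [-0.0386  0.011 ] [-0.0106  0.0323]
   red -1 326 [-0.0276 -0.0723] [-0.0377 -0.1078] [-0.0105 -0.0136]
s18 1 grip 106 slope -0.027 x at .135 -0.0031 end 0.1005 0.1676 ztop 0.1349
s18 -1 grip 75 slope 0.032 x at .135 -0.0054 end -0.1636 -0.1013 ztop 0.1348
   blue 54 [-0.0746  0.0991] slope -0.471 ends [-0.0884  0.1264] [-0.0618  0.074 ] ztop 0.1261
   org 44 [-0.0826 -0.1234] slope 0.456 ends [-0.0738 -0.1055] [-0.0892 -0.1369] ztop 0.1273
   red 1 1 [-0.0277  0.0697] [-0.0277  0.0697] [-0.0277  0.0697]
```

View pics/s18c.png

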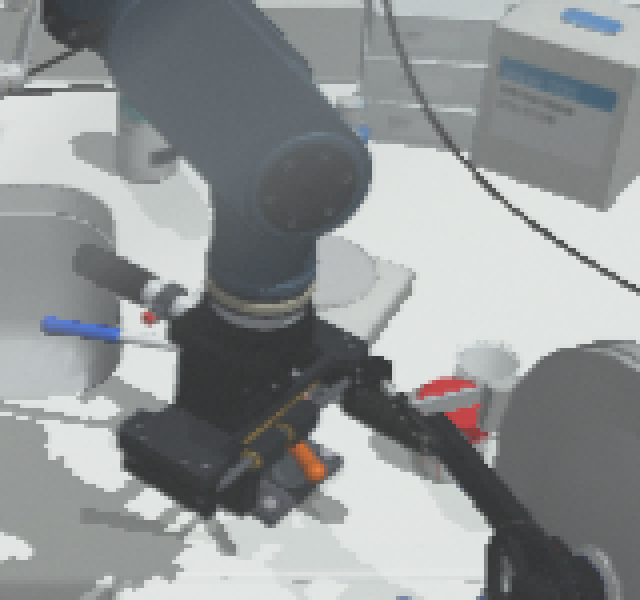

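View pics/w18.png

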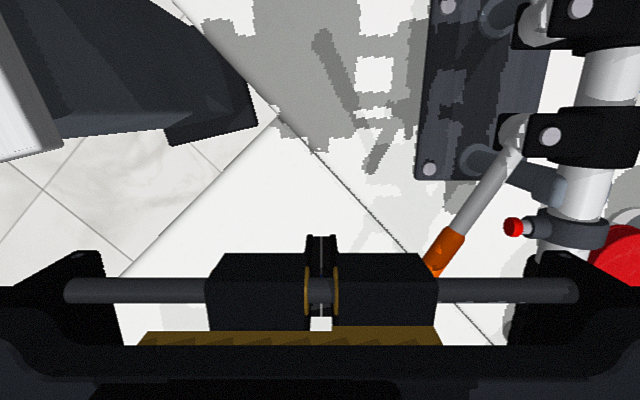

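Call:
carry_out(
  deltas=[
    [1, 0.4, 0.1, 0, 0, 0, 0],
    [1, 0.8, 0.15, 0, 0, 0, 0],
    [1, 1.1, 0.15, 0, 0, 0, 0],
    [1, 1.3, 0.15, 0, 0, 0, 0],
    [1, 1.5, 0.15, 0, 0, 0, 0],
    [1, 1.7, 0.15, 0, 0, 0, 0],
    [1, 1.8, 0.15, 0, 0, 0, 0],
    [1, 1.8, 0.15, 0, 0, 0, 0],
  ],
)

```text
time: 14.45
position: [0.4363, -0.282, 0.068]
tool_rot: [0.994, -0.113, -0.0, -0.0]
ft_force: [-0.8, 1.0, 0.1]
grip_width: 0.0006
```

```bash
python3 st.py w19; python3 near.py w19
```

```text
14.45 stand xy [-0.086  -0.1058] z 0.068 F stand [-1.03  0.78] [-0.83  0.99  0.13] M [-0.017  0.198  0.028] tq [  0.16 -38.53 -11.33   0.09  -0.19   0.  ] 0.0006
w19 -1 grip 2406 slope 0.004 x at .135 0.0002 end -0.1588 -0.1 ztop 0.1336
   blue 144 [-0.0554 -0.0489] slope 0.547 ends [-0.0157  0.0163] [-0.0858 -0.0987] ztop 0.1368
   org 807 [-0.0614 -0.086 ] slope 0.446 ends [-0.0152  0.0107] [-0.0705 -0.1051] ztop 0.1257
   red 1 14 [-0.0191  0.0149] [-0.0384  0.0115] [-0.0105  0.02  ]
   red -1 248 [-0.027 -0.071] [-0.0378 -0.11  ] [-0.0103 -0.0143]
```

View pics/w19.png

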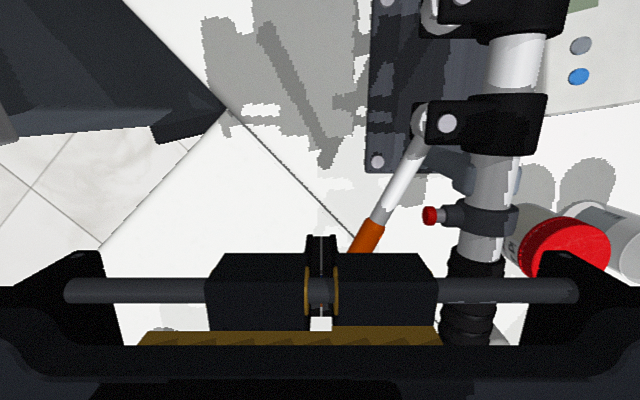

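The finger has just touched the orange sleeve. In this view the red stop tip, at (428,215), is plainly visible ahead of the blade, so I can watch the gap.

Call:
carry_out(
  deltas=[
    [1, 0.15, 0, 0, 0, 0, 0],
    [1, 0.3, 0, 0, 0, 0, 0],
    [1, 0.45, 0, 0, 0, 0, 0],
    [1, 0.6, 0, 0, 0, 0, 0],
    [1, 0.75, 0, 0, 0, 0, 0],
    [1, 0.75, 0, 0, 0, 0, 0],
  ],
)

```text
time: 15.1
position: [0.4552, -0.2866, 0.068]
tool_rot: [0.994, -0.112, 0.0, 0.0]
ft_force: [-2.0, -1.3, -0.6]
grip_width: 0.0003
```

```bash
python3 st.py w20; python3 near.py w20|grep -E "org|red"
```

```text
15.1 stand xy [-0.0665 -0.106 ] z 0.068 F stand [-1.67 -1.75] [-2.03 -1.33 -0.56] M [-0.131  0.389 -0.035] tq [ 6.500e-01 -4.026e+01 -1.228e+01  3.100e-01 -3.400e-01 -1.000e-02] 0.0003
   org 615 [-0.0488 -0.0894] slope 0.216 ends [-0.0251  0.0189] [-0.0606 -0.1432] ztop 0.126
   red 1 10 [-0.0196  0.0138] [-0.0383  0.0113] [-0.0101  0.0176]
   red -1 220 [-0.0283 -0.0725] [-0.0599 -0.0937] [-0.011  -0.0154]
```

View pics/w20.png

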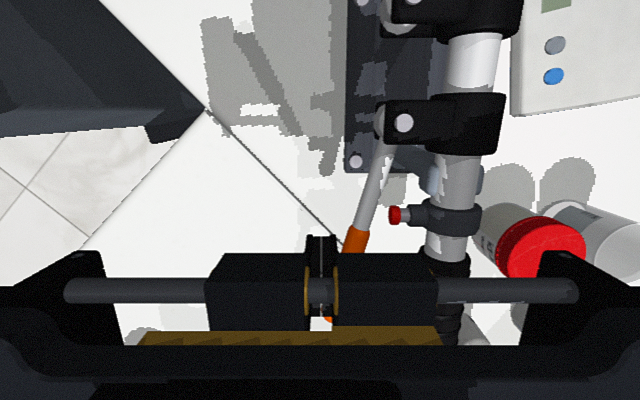

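Call:
carry_out(
  deltas=[
    [1, 0.1, 0, 0, 0, 0, 0],
    [1, 0.2, 0, 0, 0, 0, 0],
    [1, 0.3, 0, 0, 0, 0, 0],
    [1, 0.4, 0, 0, 0, 0, 0],
    [1, 0.4, 0, 0, 0, 0, 0],
  ],
)

```text
time: 15.65
position: [0.4648, -0.2889, 0.0681]
tool_rot: [0.994, -0.113, 0.0, 0.0]
ft_force: [-3.2, -0.5, 0.2]
grip_width: 0.0006
```

```bash
python3 st.py w21; python3 near.py w21|grep -E "org|red"
```

```text
15.65 stand xy [-0.0566 -0.106 ] z 0.0681 F stand [-3.   -1.23] [-3.2  -0.52  0.23] M [-0.195  0.488 -0.015] tq [ 1.200e+00 -4.097e+01 -1.258e+01  5.300e-01 -3.500e-01 -3.000e-02] 0.0006
   org 540 [-0.0415 -0.0894] slope 0.134 ends [-0.027   0.0178] [-0.0489 -0.1449] ztop 0.1262
   red 1 10 [-0.0295  0.0154] [-0.038   0.0143] [-0.0124  0.0208]
   red -1 203 [-0.0284 -0.0731] [-0.0552 -0.0953] [-0.0104 -0.015 ]
```

View pics/w21.png

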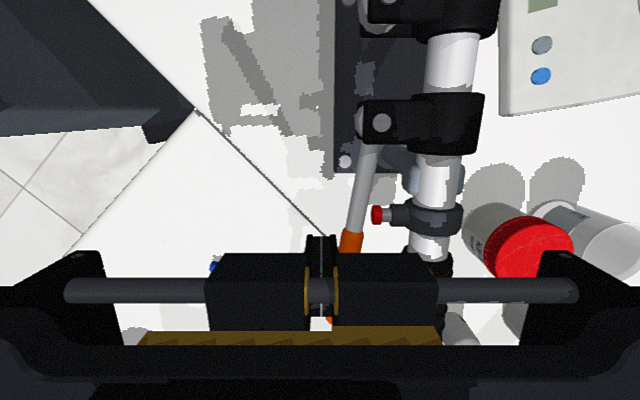

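Call:
carry_out(
  deltas=[
    [1, 0.1, 0, 0, 0, 0, 0],
    [1, 0.2, 0, 0, 0, 0, 0],
    [1, 0.2, 0, 0, 0, 0, 0],
  ],
)

```text
time: 16.0
position: [0.4696, -0.29, 0.068]
tool_rot: [0.994, -0.113, 0.0, 0.0]
ft_force: [-3.8, -1.1, -0.6]
grip_width: 0.0002
```

```bash
python3 st.py w22; python3 - <<'E'
from h import *
f=np.load("w22.npz");cv2.imwrite("pics/w22c.png",cv2.resize(f["p"][160:270,290:450][:,:,::-1],None,fx=4,fy=4))
E
```

```text
16.0 stand xy [-0.0517 -0.1059] z 0.068 F stand [-3.4  -1.93] [-3.75 -1.11 -0.57] M [-0.204  0.561 -0.05 ] tq [ 1.360e+00 -4.140e+01 -1.277e+01  6.000e-01 -3.700e-01 -3.000e-02] 0.0002
```

View pics/w22c.png

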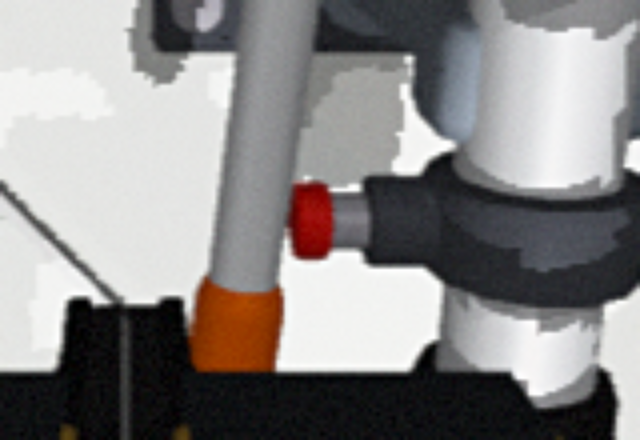

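There is about 1 mm left between blade and red tip. I'll take 1.5–2 mm steps.

Call:
carry_out(
  deltas=[
    [1, 0.06, 0, 0, 0, 0, 0],
    [1, 0.06, 0, 0, 0, 0, 0],
  ],
)

```text
time: 16.25
position: [0.4705, -0.2901, 0.068]
tool_rot: [0.994, -0.113, -0.0, -0.0]
ft_force: [-4.1, -0.7, -0.1]
grip_width: 0.0006
```

```bash
python3 st.py w23
```

```text
16.25 stand xy [-0.0508 -0.1059] z 0.068 F stand [-3.84 -1.57] [-4.09 -0.66 -0.06] M [-0.269  0.755 -0.054] tq [  1.81 -41.33 -13.02   0.77  -0.49  -0.05] 0.0006
```

Call:
carry_out(
  deltas=[
    [1, 0.06, 0, 0, 0, 0, 0],
    [1, 0.06, 0, 0, 0, 0, 0],
  ],
)

```text
time: 16.5
position: [0.4709, -0.2902, 0.0679]
tool_rot: [0.994, -0.112, -0.001, -0.0]
ft_force: [-6.0, -2.3, 1.2]
grip_width: 0.0006
```

```bash
python3 st.py w24; python3 - <<'E'
from h import *
f=np.load("w24.npz");cv2.imwrite("pics/w24c.png",cv2.resize(f["p"][160:270,290:450][:,:,::-1],None,fx=4,fy=4))
E
```

```text
16.5 stand xy [-0.0503 -0.1059] z 0.0679 F stand [-5.27 -3.62] [-5.95 -2.33  1.24] M [-0.386  1.122 -0.063] tq [  2.83 -40.95 -13.69   1.21  -0.89  -0.08] 0.0006
```

View pics/w24c.png

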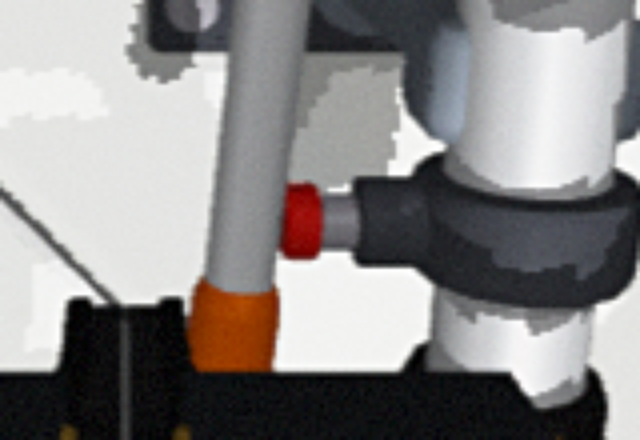

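The blade now visibly sits on the red tip and the force has risen to about 6 N with almost no further travel. I'll add a touch and hold about 1.1 s, same as on the left.

Call:
carry_out(
  deltas=[
    [1, 0.03, 0, 0, 0, 0, 0],
    [1, 0.03, 0, 0, 0, 0, 0],
    [1, 0.03, 0, 0, 0, 0, 0],
    [1, 0.03, 0, 0, 0, 0, 0],
    [1, 0.03, 0, 0, 0, 0, 0],
    [1, 0.03, 0, 0, 0, 0, 0],
  ],
)

```text
time: 17.15
position: [0.4711, -0.2903, 0.0679]
tool_rot: [0.994, -0.112, -0.002, -0.0]
ft_force: [-7.4, -2.4, 1.9]
grip_width: 0.0003
```

```bash
python3 st.py w25
```

```text
17.15 stand xy [-0.0502 -0.1059] z 0.0679 F stand [-6.67 -4.06] [-7.41 -2.44  1.92] M [-0.457  1.324 -0.051] tq [  3.22 -40.89 -14.     1.39  -1.1   -0.1 ] 0.0003
```

Call:
carry_out(
  deltas=[
    [1, 0, 0, 0, 0, 0, 0],
    [1, 0, 0, 0, 0, 0, 0],
    [1, 0, 0, 0, 0, 0, 0],
    [1, 0, 0, 0, 0, 0, 0],
    [1, 0, 0, 0, 0, 0, 0],
  ],
)

```text
time: 17.7
position: [0.471, -0.2903, 0.0679]
tool_rot: [0.994, -0.112, -0.002, -0.0]
ft_force: [-7.4, -1.6, 2.3]
grip_width: 0.0006
```

```bash
python3 st.py
```

```text
17.7 stand xy [-0.0502 -0.106 ] z 0.0679 F stand [-6.88 -3.2 ] [-7.42 -1.56  2.3 ] M [-0.458  1.281 -0.129] tq [  3.22 -40.89 -14.     1.39  -1.1   -0.1 ] 0.0006
```

Call:
carry_out(
  deltas=[
    [1, -0.3, 0, 0, 0, 0, 0],
    [1, -0.7, 0, 0, 0, 0, 0],
    [1, -1.1, 0, 0, 0, 0, 0],
    [1, -1.5, 0, 0, 0, 0, 0],
    [1, -2.0, 0, 0, 0, 0, 0],
    [1, -2.6, 0, 0, 0, 0, 0],
    [1, -3.2, 0, 0, 0, 0, 0],
    [1, -3.2, 0, 0, 0, 0, 0],
  ],
)

```text
time: 18.5
position: [0.3931, -0.272, 0.0682]
tool_rot: [0.994, -0.113, -0.001, -0.0]
ft_force: [0.1, 0.6, -0.5]
grip_width: 0.0008
```

```bash
python3 st.py w26; python3 near.py w26|grep org
```

```text
18.5 stand xy [-0.1303 -0.1058] z 0.0682 F stand [-0.06  0.61] [ 0.08  0.61 -0.52] M [-0.115  0.071 -0.019] tq [-3.700e-01 -3.591e+01 -9.430e+00 -3.000e-02  1.000e-02 -7.000e-02] 0.0008
   org 1201 [-0.0656 -0.088 ] slope 0.457 ends [-0.0136  0.0177] [-0.081  -0.1192] ztop 0.1255
```

View pics/w26.png

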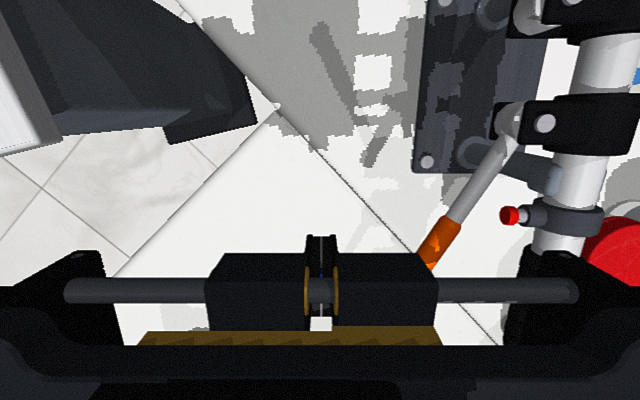

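The orange lever is back at rest, at the same place as before the press. I'll lift clear and do a last check.

Call:
carry_out(
  deltas=[
    [1, 0, 0, -1, 0, 0, 0],
    [1, 0, 0, -2.6, 0, 0, 0],
    [1, 0, 0, -4.2, 0, 0, 0],
    [1, 0, -0.3, -5.8, 0, 0, 0],
    [1, 0, -1.5, -7.4, 0, 0, 0],
    [1, 0, -3, -8.6, 0, 0, 0],
    [1, 0, -4.5, -9, 0, 0, 0],
    [1, 0, -5.5, -9, 0, 0, 0],
  ],
)

```text
time: 19.35
position: [0.4282, -0.1378, 0.296]
tool_rot: [0.994, -0.112, 0.004, 0.001]
ft_force: [0.4, 0.5, 0.1]
grip_width: 0.0006
```

Call:
carry_out(
  deltas=[
    [1, -0.5, -1.5, 0, 0, 0, 0],
    [1, -0.5, -3, 0, 0, 0, 0],
    [1, -0.5, -4.5, 0, 0, 0, 0],
    [1, -0.5, -6, 0, 0, 0, 0],
    [1, -0.5, -6, 0, 0, 0, 0],
    [1, -0.5, -6, 0, 0, 0, 0],
  ],
)

```text
time: 19.95
position: [0.4479, 0.0108, 0.2934]
tool_rot: [0.994, -0.111, 0.001, 0.0]
ft_force: [1.1, -0.9, -0.0]
grip_width: 0.0006
```

```bash
python3 - <<'E'
from plan import *
shot("top","t30");shot("scene","s30")
a=np.load("top0.npz")["p"];b=np.load("t30.npz")["p"]
cv2.imwrite("pics/t30c.png",np.vstack([cv2.resize(x[120:280,300:480][:,:,::-1],None,fx=3,fy=1.8) for x in(a,b)]))
E
python3 st.py; python3 near.py t30 s30
```

```text
20.05 stand xy [-0.1412  0.1808] z 0.2932 F stand [ 0.3  -0.42] [ 0.2  -0.48  0.4 ] M [-0.133  0.077 -0.049] tq [  0.53 -27.1  -19.15   0.1    0.04  -0.  ] 0.0005
t30 1 grip 190 slope 0.026 x at .135 0.0019 end 0.1 0.1694 ztop 0.1381
t30 -1 grip 207 slope -0.012 x at .135 0.0021 end -0.1696 -0.1001 ztop 0.1384
   blue 59 [-0.0715  0.1001] slope -0.508 ends [-0.0585  0.0768] [-0.0844  0.1234] ztop 0.1292
   org 73 [-0.073  -0.1076] slope 0.48 ends [-0.0589 -0.0806] [-0.0866 -0.1338] ztop 0.1292
   red 1 5 [-0.0275  0.0733] [-0.0295  0.0704] [-0.0263  0.0771]
   red -1 1 [-0.0282 -0.0761] [-0.0282 -0.0761] [-0.0282 -0.0761]
s30 1 grip 101 slope 0.002 x at .135 -0.0033 end 0.1003 0.166 ztop 0.1356
s30 -1 grip 91 slope 0.067 x at .135 -0.0052 end -0.164 -0.1013 ztop 0.135
   blue 47 [-0.0734  0.0979] slope -0.483 ends [-0.087   0.1238] [-0.0609  0.0741] ztop 0.1264
   org 69 [-0.0774 -0.113 ] slope 0.486 ends [-0.0599 -0.0797] [-0.09   -0.1368] ztop 0.1275
   red 1 1 [-0.0267  0.0705] [-0.0267  0.0705] [-0.0267  0.0705]
   red -1 4 [-0.0283 -0.079 ] [-0.0303 -0.0811] [-0.0257 -0.0761]
```

View pics/t30c.png

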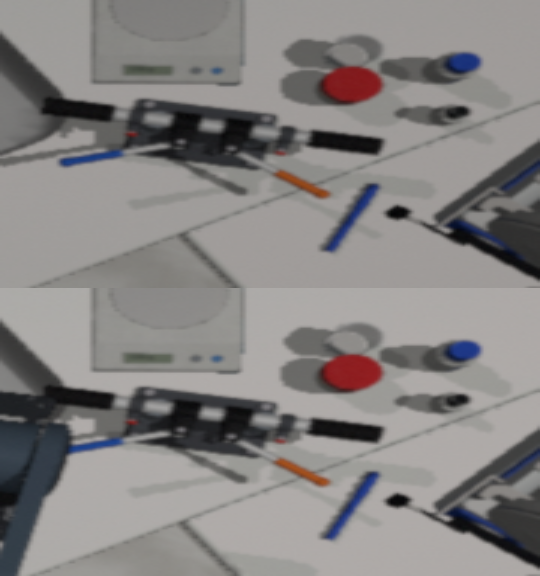

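The before and after views match: both levers are at their rest angle (about 0.48 rad) and the marker, cups and bottles haven't moved. I'll hand it in.

```bash
python3 -c "
from rig import *
print(hand_in())"
```

```text
the job is handed in; nothing more can be done
None
```

I checked both brake levers in the order asked, and each one stops at its red-tipped screw, clear of the bar. I handed the job in at about 20 s of the 61 s allowed.

- **Blue left lever:** pressed on its sleeve with the back of the closed fingers. At the stop the finger moved less than 0.5 mm for 1.5 mm commanded. I held it about 1.2 s at roughly 7 N, then it sprang back. I judged this contact by force and travel, because the gripper hid the stop from the wrist camera.
- **Orange right lever:** pressed the same way. The wrist camera showed the blade resting on the red tip. I held it about 1.2 s at roughly 7 N, then it sprang back.
- **Last checks:** both levers measure about 0.48 rad from the bar's line, as at the start. The things by the stand look the same as at the start in the top view; I did not compare the dish again. The robot is clear with no contact force.
- **Disagreement found:** the fingers really end about 36 mm short of the stated TCP. My first approach therefore passed just above the blue lever without touching it. I measured the offset, backed off and worked lower to allow for it.

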